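# Set out the lapping station

## Robot

A 6-joint arm with a two-finger parallel gripper is mounted at the origin on a cart in front of the work surface, level with it; the furniture and walls round the work are solid. World frame = base frame: x ahead of the robot, y to its left, z up, the work surface at z = 0. Lengths are in m, angles in rad, forces in N, time in s.
With the tool pointing down it reaches from about 0.225 to 0.725 m from the base axis. Payload 3.1 kg.
Tool frame: the origin (TCP) lies on the centre line of the jaws, within the pads' length; the fingertips stand 11 mm ahead of it and the grasp point (between the pads) lies 8 mm behind it (bot.tip_reach is the distance from the TCP to the fingertips, in m); z points along the fingers, y is the line along which they close (so a half turn about z gives the same grasp; the last joint's range is limited). The gripper opens to 85 mm and grips with 20 to 120 N. Pads are 22 mm wide; open, the fingers measure 114 mm over their backs; the gripper's body (76 mm by 85 mm) begins 54 mm behind the grasp point. The pads swing forward as they close: fully open they stand 13 mm farther back than shut.
Start: joints at [1.162, 0.048, 0.099, 1.622, 0, 1.443], TCP at [0.145, 0.504, 0.242] pointing down, gripper open.
Joint ranges: [-2.91, 2.91], [-0.99, 1.94], [-1.21, 1.42], [-2.12, 2.29], [-1.49, 1.47], [-3.14, 3.14]. Speed limits (rad/s): [2.79, 2.79, 3.14, 3.14, 3.14, 3.14].

## Interface

Orientations are given as a unit quaternion [w, x, y, z].
In Python, from cell import monitor, snapshot, order, bot gives the robot as it stands.
- The arm moves only by the tool apply_moves, never from a script. Its argument "commands" is a list of rows, each an object of numbers: "wx", "wy", "wz": the turn, a rotation vector about the world's x, y, z in rad; "tx", "ty", "tz": the shift along the world's x, y, z in cm; "hand": the opening, from -1 (shut) to 1 (fully open). A call has 1 to 5 rows; each row shifts and turns the commanded pose from where the row before left it; what a row does not reach is not made up. A row lasts 1/10 s, in which the tool goes at most 50 mm and 8.59 degrees, less where a joint would pass 70% of its speed; a pose out of reach is approached as far as the arm can. A call with a gripper value outside its range is refused whole. The fingers move at their own pace and stop on an object; "grip_force" is the grip in N (left out, the last holds). Time passes only in rows, so rows that do not move let the fingers close. It gives the time, the measured TCP pose, the force, the opening and the grip force at its end, in the units of the state.
- monitor.get_state(): the state, without advancing time (a new reading comes with each control period).
- snapshot(name): name is "scene" or "top"; returns a dict with "pixels" (480x640x3 uint8, red, green, blue), "depth" (480x640 float32, m along the optical axis (not along the pixel's ray), 0 where there is no reading), "fx", "fy", "cx", "cy" (pixels), "D" ([k1, k2, p1, p2, k3] as OpenCV has them; the pictures are not rectified), "extrinsics" (4x4, takes a point from camera to world coordinates). Camera axes: x right, y down, z forward; pixel columns grow to the right and rows downward; lengths in m; the calibration is good to about 2 mm. A picture is of the moment at which its call begins.
- order.close_job(): hands the job in; it is judged then, once.
The state is a dict: "time_s": time; "qpos": joint angles; "qd": joint speeds; "tau": joint torques, N m; "tool_pos": TCP position; "orientation": TCP orientation; "contact_force": force on the tool from outside, world axes, zero at the start; "moment": the same for the moment, N m; "opening": finger opening in m; "finger_force": force on a finger pad.
Only numpy, scipy, OpenCV 4.12 (cv2) and the standard library are available. Lean on these libraries where they do the work, as an engineer would, in place of code of your own. Each camera call takes 0.05 s, during which the arm holds its last target. There are 200 camera calls.

## Task

Set out the lapping station: slide the small tins of lapping compound across the worktop, without lifting them, into an even row up against the straightedge, one on each ring, filling the rings in turn from the red one with no gap. Lift the rinse canister off its drip stand by the handle, keep it upright, and set it down standing in the middle of the round black mat at the end of the row. Leave the spanner and the nozzle nuts alone.

Things in the scene. Friction and masses are not known exactly. Their poses are not given: they have to be found in the camera images.
- straightedge: Fixed setting-out station: an aluminium bar 460 mm long, 14 mm deep and 12 mm high, with a thin grey strip (flush with the worktop) lying along its front and a round black rubber mat near its left end. Origin: on the worktop at the middle of the bar's front face; x points away from the robot, square into the bar (the front face is x = 0), y runs along the bar towards the mat, z up. It cannot move; its position and yaw differ from start to start.
- place_1 (a point): Centre, on the worktop, of the red ring (46 mm) painted on the grey strip: place 1 of six, the one next to the mat; 26 mm in front of the bar's front face. Axes as the straightedge. A short black line on top of the bar stands behind each ring.
- place_2 (a point): Centre, on the worktop, of the white ring (46 mm) painted on the grey strip: place 2 of six, 72 mm along the bar from the red one; 26 mm in front of the bar's front face. Axes as the straightedge. A short black line on top of the bar stands behind each ring.
- place_3 (a point): Centre, on the worktop, of the white ring (46 mm) painted on the grey strip: place 3 of six, 144 mm along the bar from the red one; 26 mm in front of the bar's front face. Axes as the straightedge. A short black line on top of the bar stands behind each ring.
- place_4 (a point): Centre, on the worktop, of the white ring (46 mm) painted on the grey strip: place 4 of six, 216 mm along the bar from the red one; 26 mm in front of the bar's front face. Axes as the straightedge. A short black line on top of the bar stands behind each ring.
- place_5 (a point): Centre, on the worktop, of the white ring (46 mm) painted on the grey strip: place 5 of six, 288 mm along the bar from the red one; 26 mm in front of the bar's front face. Axes as the straightedge. A short black line on top of the bar stands behind each ring.
- place_6 (a point): Centre, on the worktop, of the white ring (46 mm) painted on the grey strip: place 6 of six, 360 mm along the bar from the red one; 26 mm in front of the bar's front face. Axes as the straightedge. A short black line on top of the bar stands behind each ring.
- mat (a point): Centre of the top of the round black rubber mat, 100 mm across and 3 mm thick, fixed on the worktop 98 mm beyond the red ring along the bar, its centre 50 mm in front of the bar's front face.
- stand: Fixed drip stand with four blue legs and a square steel top 110 by 110 mm, with a rim 4 mm high; the top surface is 55 mm above the worktop. Origin under its centre on the worktop. It cannot move; position and yaw differ from start to start.
- canister_handle (a point): Middle of the handle of the rinse canister. The handle is a rigid black bar 70 mm long (along the canister's y), 14 mm wide (x) and 16 mm high, held by a thin steel arm at each end above a round aluminium canister (72 mm across) with a blue lid; the bar's middle is 138 mm above the canister's underside, and 44 mm of free space lies between bar and lid. About 0.35 kg. At the start it stands on the drip stand.
- canister_foot (a point): Centre of the underside of the rinse canister, z along its axis upward, y along its handle bar.
- pot_a_center (a point): Centre, half-way up, of a small round tin of lapping compound with a brown and white label and a white lid, 53 mm across and 50 mm high, about 0.09 kg, standing loose on the worktop. May be absent.
- pot_b_center (a point): Centre, half-way up, of a small round tin of lapping compound with a brown and white label and a white lid, 49 mm across and 46 mm high, about 0.09 kg, standing loose on the worktop. May be absent.
- pot_c_center (a point): Centre, half-way up, of a small round tin of lapping compound with a brown and white label and a white lid, 49 mm across and 46 mm high, about 0.09 kg, standing loose on the worktop. May be absent.
- pot_d_center (a point): Centre, half-way up, of a small round tin of lapping compound with a brown and white label and a white lid, 53 mm across and 52 mm high, about 0.09 kg, standing loose on the worktop. May be absent.
- pot_e_center (a point): Centre, half-way up, of a small round tin of lapping compound with a brown and white label and a white lid, 53 mm across and 50 mm high, about 0.09 kg, standing loose on the worktop. May be absent.
- pot_f_center (a point): Centre, half-way up, of a small round tin of lapping compound with a brown and white label and a white lid, 49 mm across and 46 mm high, about 0.09 kg, standing loose on the worktop. May be absent.
- nut_steel: Bright nozzle nut, 22x26x16 mm, standing loose behind the bar; not part of the job. Origin under its centre.
- nut_black: Black nozzle nut, 22x22x22 mm, standing loose behind the bar; not part of the job. Origin under its centre.
- spanner: Combination spanner lying loose at the right, 163x82x9 mm; not part of the job. Origin under its centre.
Not all that is in view belongs to the job. What is shaped like the part that bears pot_e_center but turquoise is not meant.

How it is judged:
By the outcome, as a careful person would: the job done as asked, in the order asked, and still so for the second after the job is handed in, with the robot touching nothing.
Of pot_a, pot_b, pot_c, pot_d, pot_e, pot_f only 4 to 6 are there at a start; the rules pass over those that are not, and their reading is None.
At some moment in a run one of pot_a, pot_b, pot_c, pot_d, pot_e, pot_f may be knocked a few centimetres aside while the robot is not near it.
It also fails if it takes over 210 s, if anything falls off the work surface, if the arm or the gripper's body presses on something with over 40 N, if the wrist force passes 120 N, or if a joint passes its speed limit or range.

## Working session

There is one attempt and no reset: what is moved stays moved. The work goes in short steps, Python scripts to look and compute and a tool call to move; the robot and the scene stay as the last step left them, time stands still between calls to the robot, and variables do not carry over. Pictures are saved under pics/ and viewed, at most 14 in all, crops included, and the job is handed in when it is done.

Besides the shell and the picture viewer there is one more tool, called as name(argument=value, ...) on one line, values as JSON. apply_moves: Moves the arm, as the interface text tells. Its arguments: {"type":"object","properties":{"commands":{"type":"array","items":{"type":"object","properties":{"wx":{"type":"number"},"wy":{"type":"number"},"wz":{"type":"number"},"tx":{"type":"number"},"ty":{"type":"number"},"tz":{"type":"number"},"hand":{"type":"number"}}}},"grip_force":{"type":"number"}},"required":["commands"]}

```bash
mkdir -p pics; ls
python3 - <<'E'
from cell import monitor,snapshot,bot
import cv2,numpy as np
print(monitor.get_state(), bot.tip_reach)
for n in("scene","top"):
    s=snapshot(n); cv2.imwrite(f"pics/{n}0.png",s["pixels"][:,:,::-1]); print(n,s["fx"],s["fy"],s["cx"],s["cy"],s["D"],np.round(s["extrinsics"],3).tolist())
    np.savez(f"/tmp/{n}0.npz",**s)
E
```

```text
pics
{'time_s': 0.0, 'qpos': array([1.16219844e+00, 4.87287351e-02, 9.75502815e-02, 1.62203328e+00,
       2.70009119e-05, 1.44301598e+00]), 'qd': array([-0.00077709, -0.00026564, -0.00084984,  0.00210397, -0.00161435,
        0.00088405]), 'tau': array([-1.88306757e-06, -3.38786066e+01,  3.20014429e+01,  2.04843777e-02,
       -1.88060549e-04,  3.18924641e-06]), 'tool_pos': array([0.14524724, 0.50386842, 0.24110478]), 'orientation': array([-3.33042048e-04,  1.39947792e-01,  9.90158147e-01, -1.16095359e-03]), 'contact_force': array([4.92772894e-04, 2.12347469e-01, 8.17745511e-01]), 'moment': array([-0.03908671, -0.01783067, -0.03807381]), 'finger_force': 0.0, 'opening': 0.08569612353034586} 0.011
scene 435.0554536768476 435.0554536768476 313.5291799884078 234.17590708822362 [-0.08155276  0.          0.          0.          0.        ] [[0.723, -0.329, 0.608, -0.187], [-0.691, -0.354, 0.63, -0.792], [0.008, -0.876, -0.483, 0.7], [0.0, 0.0, 0.0, 1.0]]
top 602.2953498011782 602.2953498011782 319.5479428436667 233.3659627908374 [-0.05401153  0.          0.          0.          0.        ] [[0.014, -0.987, 0.157, 0.27], [-1.0, -0.014, 0.007, -0.074], [-0.005, -0.157, -0.988, 1.649], [0.0, 0.0, 0.0, 1.0]]
```

View pics/top0.png

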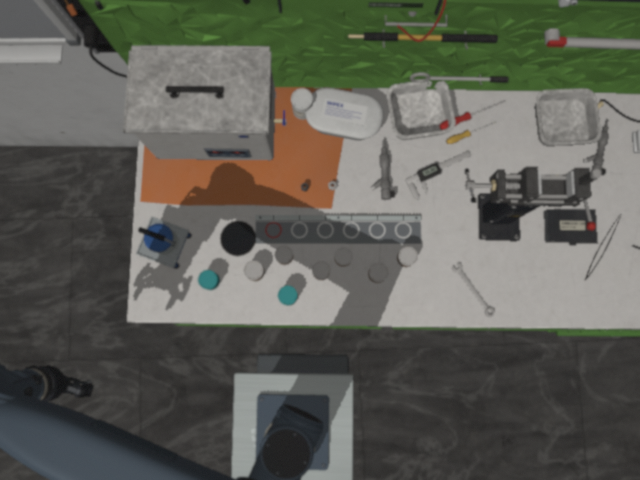

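View pics/scene0.png

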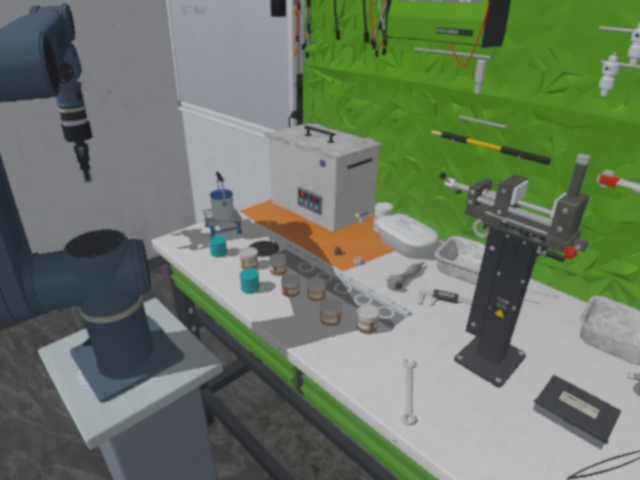

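Top view: six brown tins at (254,270), (285,254), (321,269), (344,256), (378,271) and (408,255). The turquoise decoys are at (208,280) and (288,295). The rings run from red (273,230) to (403,230), the mat is at (238,238), and the canister on its stand is at about (158,238). The scene view agrees.

```bash
cat > h.py <<'E'
import numpy as np, cv2
from cell import monitor,snapshot
def ray(s,px,z):
    K=np.array([[s["fx"],0,s["cx"]],[0,s["fy"],s["cy"]],[0,0,1.]])
    u=cv2.undistortPoints(np.array(px,float).reshape(-1,1,2),K,np.array(s["D"],float)).reshape(-1,2)
    E=s["extrinsics"]; d=np.c_[u,np.ones(len(u))]@E[:3,:3].T; o=E[:3,3]
    return o+d*((np.asarray(z)-o[2])/d[:,2])[:,None]
def cloud(s):
    h,w=s["depth"].shape; v,u=np.mgrid[:h,:w]
    K=np.array([[s["fx"],0,s["cx"]],[0,s["fy"],s["cy"]],[0,0,1.]])
    n=cv2.undistortPoints(np.c_[u.ravel(),v.ravel()].astype(float).reshape(-1,1,2),K,np.array(s["D"],float)).reshape(-1,2)
    p=np.c_[n,np.ones(len(n))]*s["depth"].reshape(-1,1)
    return (p@s["extrinsics"][:3,:3].T+s["extrinsics"][:3,3]).reshape(h,w,3)
def tins(s,lo=.03,hi=.07):
    P=cloud(s); m=((P[...,2]>lo)&(P[...,2]<hi)&(P[...,0]>.22)&(P[...,0]<.62)&(s["depth"]>0)).astype(np.uint8)
    n,L,st,c=cv2.connectedComponentsWithStats(m); out=[]
    hsv=cv2.cvtColor(s["pixels"],cv2.COLOR_RGB2HSV)
    for i in range(1,n):
        if st[i,4]>60:
            q=P[L==i]; z=np.percentile(q[:,2],90); t=q[q[:,2]>z-.008]
            (cc,r)=cv2.minEnclosingCircle(t[:,:2].astype(np.float32))
            out.append((c[i].round(1).tolist(),st[i,4],t.mean(0).round(4).tolist(),np.round(cc,4).tolist(),round(r,4),round(float(z),4),np.median(hsv[L==i],0).tolist()))
    return out
E
python3 - <<'E'
from h import *
for n in("top","scene"):
    s=dict(np.load(f"/tmp/{n}0.npz")); print(n)
    for t in tins(s): print(*t)
    P=cloud(s); m=(P[...,0]>.3)&(P[...,0]<.5)&(abs(P[...,1])<.1); print('table z',np.percentile(P[m][:,2],[5,25,50]))
    hsv=cv2.cvtColor(s["pixels"],cv2.COLOR_RGB2HSV)
    for nm,mk in (("dark",hsv[...,2]<32),("red",((hsv[...,0]<8)|(hsv[...,0]>172))&(hsv[...,1]>90)),("blue",(hsv[...,0]>105)&(hsv[...,0]<125)&(hsv[...,1]>130))):
        mk=mk&(P[...,0]>.25)&(P[...,0]<.65)&(P[...,2]>-.02)
        k,L,st,c=cv2.connectedComponentsWithStats(mk.astype(np.uint8))
        for i in range(1,k):
            if st[i,4]>25: print(nm,st[i].tolist(),c[i].round(1),ray(s,c[i],0).round(4),P[L==i].mean(0).round(3))
s=dict(np.load("/tmp/top0.npz"))
cv2.imwrite("pics/crop1.png",cv2.resize(s["pixels"][195:305,130:430,::-1],None,fx=2.66,fy=2.66,interpolation=cv2.INTER_CUBIC))
E
```

```text
top
[569.0, 226.1] 1099 [0.5568, -0.7459, 0.0338] [0.5562, -0.7524] 0.0807 0.0374 [90.0, 9.0, 50.0]
[163.4, 245.2] 830 [0.487, 0.3551, 0.0586] [0.4946, 0.3609] 0.076 0.062 [90.0, 7.0, 81.0]
[283.5, 254.4] 271 [0.4669, 0.0342, 0.0466] [0.4678, 0.0343] 0.0251 0.05 [17.0, 11.0, 93.0]
[343.2, 256.2] 274 [0.4649, -0.1261, 0.0464] [0.4649, -0.1265] 0.0247 0.0499 [15.0, 11.0, 94.0]
[407.6, 256.1] 309 [0.4667, -0.2985, 0.0521] [0.4667, -0.2996] 0.0263 0.0555 [17.0, 12.0, 150.0]
[253.3, 270.3] 308 [0.4228, 0.1135, 0.0505] [0.423, 0.1135] 0.0263 0.054 [17.0, 12.0, 149.0]
[320.6, 269.9] 270 [0.4265, -0.0671, 0.0464] [0.4267, -0.0673] 0.0248 0.0499 [18.0, 11.0, 94.0]
[378.2, 272.2] 313 [0.4229, -0.2201, 0.0507] [0.4229, -0.2205] 0.0261 0.0541 [15.0, 11.0, 93.0]
[207.4, 279.5] 322 [0.3961, 0.2353, 0.0506] [0.396, 0.2362] 0.0268 0.054 [90.0, 140.0, 122.0]
[287.1, 295.1] 309 [0.3583, 0.0213, 0.0502] [0.3586, 0.0211] 0.0265 0.0538 [90.0, 140.0, 124.0]
table z [-0.00576986 -0.001956    0.00108656]
dark [483, 201, 25, 21, 307] [492.8 210. ] [[ 0.6057 -0.5459  0.    ]] [ 0.572 -0.498  0.165]
dark [499,
[... 1279 characters left out ...]
.1, 285.0] 247 [0.4609, -0.1325, 0.0444] [0.4623, -0.1315] 0.0257 0.0463 [14.0, 2.0, 106.0]
[330.6, 307.8] 359 [0.419, -0.2261, 0.0488] [0.4203, -0.2248] 0.0271 0.0509 [14.0, 2.0, 106.0]
[367.7, 314.2] 405 [0.4639, -0.3044, 0.0518] [0.4663, -0.3048] 0.0275 0.0536 [120.0, 2.0, 160.0]
[490.3, 345.9] 478 [0.5636, -0.5516, 0.065] [0.5773, -0.5458] 0.0476 0.0673 [114.0, 20.0, 63.0]
[579.3, 406.7] 2720 [0.5547, -0.7603, 0.033] [0.5553, -0.7579] 0.0833 0.0347 [113.0, 16.0, 73.0]
table z [-0.86187082 -0.64445074 -0.00102833]
red [563, 245, 14, 13, 125] [569.5 251.2] [[ 1.224  -0.5238  0.    ]] [ 0.5   -0.662  0.36 ]
blue [212, 190, 9, 8, 56] [216.6 193.9] [[0.6425 0.6287 0.    ]] [0.476 0.343 0.141]
```

View pics/crop1.png

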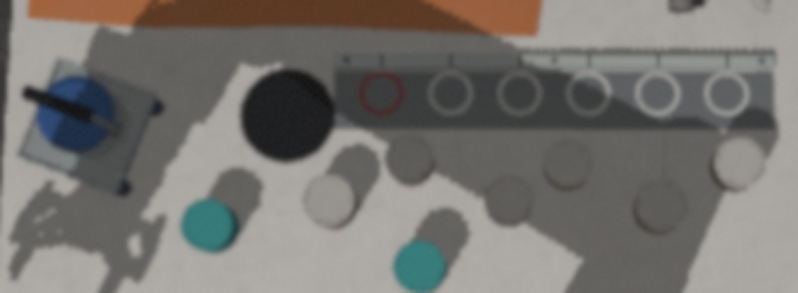

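```bash
cat >> h.py <<'E'
def rings(s):
    g=cv2.cvtColor(s["pixels"],cv2.COLOR_RGB2GRAY)[212:248,255:425]; g=cv2.resize(g,None,fx=8,fy=8,interpolation=cv2.INTER_CUBIC)
    g=cv2.createCLAHE(4,(4,4)).apply(g)
    c=cv2.HoughCircles(g,cv2.HOUGH_GRADIENT,1,120,param1=60,param2=12,minRadius=55,maxRadius=75)
    c=c[0][c[0][:,0].argsort()]; px=(c[:,:2]+.5)/8-.5+[255,212]
    return px,c[:,2]/8
E
python3 - <<'E'
from h import *
s=dict(np.load("/tmp/top0.npz"))
px,r=rings(s); W=ray(s,px,0)[:,:2]; print(np.c_[px,r,W].round(4)); print(np.linalg.norm(np.diff(W,axis=0),axis=1).round(4))
for n in("top","scene"):
    s=dict(np.load(f"/tmp/{n}0.npz")); P=cloud(s)
    for lo,hi in((.175,.215),(.125,.16)):
        m=(P[...,2]>lo)&(P[...,2]<hi)&(P[...,0]>.4)&(P[...,0]<.56)&(P[...,1]>.25)&(P[...,1]<.45); q=P[m].astype(np.float32)
        if len(q)>5: print(n,lo,len(q),q.mean(0).round(4),np.percentile(q[:,2],[10,50,90]).round(4),cv2.minAreaRect(q[:,:2]),cv2.minEnclosingCircle(q[:,:2]))
s=dict(np.load("/tmp/top0.npz"));g=s["pixels"]
m=(g.max(2)<45).astype(np.uint8); m[:, :205]=0; m=m[205:265,:262]
n,L,st,c=cv2.connectedComponentsWithStats(m); i=1+st[1:,4].argmax(); pts=np.argwhere(L==i)[:,::-1]+[0,205]
print(st[i],cv2.minEnclosingCircle(pts.astype(np.float32)),ray(s,[cv2.minEnclosingCircle(pts.astype(np.float32))[0]],.003))
E
```

```text
[[ 2.98750e+02  2.30250e+02  8.75000e+00  5.40700e-01 -4.10000e-03]
 [ 3.11500e+02  2.41125e+02  9.16250e+00  5.10700e-01 -4.00000e-02]
 [ 3.24750e+02  2.29500e+02  8.47500e+00  5.43800e-01 -7.63000e-02]
 [ 3.33375e+02  2.11875e+02  9.30000e+00  5.93900e-01 -9.97000e-02]
 [ 3.36750e+02  2.40250e+02  9.30000e+00  5.14100e-01 -1.09900e-01]
 [ 3.50000e+02  2.31000e+02  8.05000e+00  5.40500e-01 -1.46400e-01]
 [ 3.62750e+02  2.41500e+02  9.30000e+00  5.11600e-01 -1.81800e-01]
 [ 3.63125e+02  2.23625e+02  8.87500e+00  5.61800e-01 -1.82700e-01]
 [ 3.77500e+02  2.30000e+02  9.02500e+00  5.44400e-01 -2.22700e-01]
 [ 3.90500e+02  2.19375e+02  7.91250e+00  5.74800e-01 -2.58900e-01]
 [ 4.03250e+02  2.29625e+02  8.88750e+00  5.46400e-01 -2.94200e-01]
 [ 4.11250e+02  2.13625e+02  8.47500e+00  5.92000e-01 -3.16900e-01]
 [ 4.13875e+02  2.41250e+02  7.07500e+00  5.14200e-01 -3.23500e-01]]
[0.0468 0.0491 0.0553 0.0805 0.0451 0.0458 0.0502 0.0436 0.0474 0.0453
 0.0509 0.0781]Traceback (most recent call last):
  File "<stdin>", line 8, in <module>
cv2.error: OpenCV(4.12.0) /io/opencv/modules/imgproc/src/convhull.cpp:143: error: (-215:Assertion failed) total >= 0 && (depth == CV_32F || depth == CV_32S) in function 'convexHull'
```

Run:
```python
from h import *
s=dict(np.load("/tmp/top0.npz"));g=cv2.cvtColor(s["pixels"],cv2.COLOR_RGB2GRAY).astype(float)
cols=np.arange(264,418); E=[]
for c in cols:
    d=-np.diff(cv2.GaussianBlur(g,(3,3),0)[214:228,c]); k=d[3:12].argmax()+3; a=d[k-1:k+2]; E.append(214.5+k+(a[0]-a[2])/(2*(a[0]-2*a[1]+a[2])+1e-9))
W=ray(s,np.c_[cols,E],.012)[:,:2]
for _ in range(3):
    f=np.polyfit(W[:,1],W[:,0],1); r=W[:,0]-np.polyval(f,W[:,1]); W=W[abs(r)<2*r.std()+1e-4]
print("bar front x = %.4f + %.4f*y"%(f[1],f[0]),r.std(),len(W))
R=s["pixels"].astype(int); red=(R[...,0]-R[...,1:].max(2)); red=np.where(red>12,red,0)[215:246,258:290]
v,u=np.nonzero(red); print('red',len(v),ray(s,[[ (u.min()+u.max())/2+258,(v.min()+v.max())/2+215],[u.mean()+258,v.mean()+215]],0),(u.max()-u.min(),v.max()-v.min()))
for n in("top","scene"):
    s=dict(np.load(f"/tmp/{n}0.npz")); P=cloud(s)
    for lo,hi in((.175,.215),(.125,.16)):
        m=(P[...,2]>lo)&(P[...,2]<hi)&(P[...,0]>.4)&(P[...,0]<.56)&(P[...,1]>.25)&(P[...,1]<.45); q=P[m].astype(np.float32)
        x=np.ascontiguousarray(q[:,:2])
        if len(q)>5: print(n,lo,len(q),q.mean(0).round(4),np.percentile(q[:,2],[10,50,90]).round(4),cv2.minAreaRect(x),cv2.minEnclosingCircle(x))
s=dict(np.load("/tmp/top0.npz"));g=s["pixels"]
m=(g.max(2)<45).astype(np.uint8); m[:, :205]=0; m=m[205:265,:262]
n,L,st,c=cv2.connectedComponentsWithStats(m); i=1+st[1:,4].argmax(); pts=np.argwhere(L==i)[:,::-1]+[0,205]
e=cv2.minEnclosingCircle(pts.astype(np.float32))
print(st[i],e,ray(s,[e[0]],.003))
```

```text
bar front x = 0.5624 + -0.0061*y 0.0036953796721881874 136
red 102 [[0.54039519 0.06743946 0.        ]
 [0.54092133 0.06731717 0.        ]] (np.int64(16), np.int64(16))
top 0.175 176 [0.4935 0.3462 0.1993] [0.1931 0.2    0.2042] ((0.4940810799598694, 0.3469766676425934), (0.07403562217950821, 0.01430445071309805), 70.94648742675781) ((0.49551233649253845, 0.3465385138988495), 0.037329837679862976)
top 0.125 553 [0.4923 0.3457 0.1404] [0.1352 0.1407 0.1454] ((0.4942575693130493, 0.3495118319988251), (0.07359535992145538, 0.0757509171962738), 16.88507080078125) ((0.49314066767692566, 0.34682902693748474), 0.040393754839897156)
scene 0.175 66 [0.4877 0.3344 0.1956] [0.1836 0.198  0.2025] ((0.49248144030570984, 0.34175053238868713), (0.07803822308778763, 0.014456292614340782), 71.36901092529297) ((0.49106109142303467, 0.34222936630249023), 0.03923328220844269)
scene 0.125 237 [0.4856 0.3345 0.1385] [0.1289 0.1398 0.1429] ((0.4923042953014374, 0.34027600288391113), (0.07049864530563354, 0.07040254771709442), 21.274396896362305) ((0.4929749667644501, 0.3454340696334839), 0.04233977943658829)
[222  17  34  32 835] ((238.53738403320312, 238.15420532226562), 16.978769302368164) [[0.51572221 0.1621188  0.003     ]]
```

Red ring is at about (0.540,0.067), pitch 72 mm, with the bar nearly along world y. The mat is at about (0.515,0.164) and the handle at (0.493,0.345), with its axis at 71°. All six tins have the expected diameters. I'll go above the tin at (0.467,0.034), which is for the red ring.

apply_moves(commands=[{"tx":2.1,"ty":-3.1,"tz":-0.8,"wz":-0.086,"hand":1},{"tx":2.1,"ty":-3.1,"tz":-0.8,"wz":-0.086,"hand":1},{"tx":2.1,"ty":-3.1,"tz":-0.8,"wz":-0.086,"hand":1},{"tx":2.1,"ty":-3.1,"tz":-0.8,"wz":-0.086,"hand":1},{"tx":2.1,"ty":-3.1,"tz":-0.8,"wz":-0.086,"hand":1}], grip_force=20)

```text
validation failed for argument at $.co...
```

apply_moves(commands=[{"tx":2.1,"ty":-3.1,"tz":-0.8,"wz":-0.086,"hand":1},{"tx":2.1,"ty":-3.1,"tz":-0.8,"wz":-0.086,"hand":1},{"tx":2.1,"ty":-3.1,"tz":-0.8,"wz":-0.086,"hand":1},{"tx":2.1,"ty":-3.1,"tz":-0.8,"wz":-0.086,"hand":1},{"tx":2.1,"ty":-3.1,"tz":-0.8,"wz":-0.086,"hand":1}])

```text
validation failed for argument at $.co...
```

apply_moves(commands=[{"tx":2.1,"ty":-3.1,"tz":-0.8,"wz":-0.086,"hand":1},{"tx":2.1,"ty":-3.1,"tz":-0.8,"wz":-0.086,"hand":1},{"tx":2.1,"ty":-3.1,"tz":-0.8,"wz":-0.086,"hand":1},{"tx":2.1,"ty":-3.1,"tz":-0.8,"wz":-0.086,"hand":1},{"hand":1}])

```text
validation failed for argument at $.co...
```

apply_moves(commands=[{"tx":2.1,"ty":-3.1,"tz":-0.8,"wx":0,"wy":0,"wz":-0.086,"hand":1},{"tx":2.1,"ty":-3.1,"tz":-0.8,"wx":0,"wy":0,"wz":-0.086,"hand":1}], grip_force=20)

```text
time_s: 0.3
tool_pos: [0.1874, 0.442, 0.2254]
orientation: [-0.0, 0.225, 0.974, -0.0]
contact_force: [0.2, -0.5, 0.6]
opening: 0.0855
finger_force: 0.0
```

apply_moves(commands=[{"tx":2.15,"ty":-3.1,"tz":-0.8,"wx":0,"wy":0,"wz":-0.086,"hand":1},{"tx":2.15,"ty":-3.1,"tz":-0.8,"wx":0,"wy":0,"wz":-0.086,"hand":1},{"tx":2.15,"ty":-3.1,"tz":-0.8,"wx":0,"wy":0,"wz":-0.086,"hand":1},{"tx":2.15,"ty":-3.1,"tz":-0.8,"wx":0,"wy":0,"wz":-0.086,"hand":1},{"tx":2.15,"ty":-3.1,"tz":-0.8,"wx":0,"wy":0,"wz":-0.086,"hand":1}])

```text
time_s: 0.8
tool_pos: [0.2953, 0.2859, 0.1855]
orientation: [-0.0, 0.429, 0.903, -0.0]
contact_force: [0.5, -0.3, -0.3]
opening: 0.0855
finger_force: 0.0
```

apply_moves(commands=[{"tx":2.15,"ty":-3.1,"tz":-0.8,"wx":0,"wy":0,"wz":-0.086,"hand":1},{"tx":2.15,"ty":-3.1,"tz":-0.8,"wx":0,"wy":0,"wz":-0.086,"hand":1},{"tx":2.15,"ty":-3.1,"tz":-0.8,"wx":0,"wy":0,"wz":-0.086,"hand":1},{"tx":2.15,"ty":-3.1,"tz":-0.8,"wx":0,"wy":0,"wz":-0.086,"hand":1},{"tx":2.15,"ty":-3.1,"tz":-0.8,"wx":0,"wy":0,"wz":-0.086,"hand":1}])

```text
time_s: 1.3
tool_pos: [0.4028, 0.131, 0.1456]
orientation: [-0.0, 0.612, 0.791, -0.0]
contact_force: [-0.0, 1.2, 0.8]
opening: 0.0856
finger_force: 0.0
```

apply_moves(commands=[{"tx":2.15,"ty":-3.1,"tz":-0.8,"wx":0,"wy":0,"wz":-0.086,"hand":1},{"tx":2.15,"ty":-3.1,"tz":-0.8,"wx":0,"wy":0,"wz":-0.086,"hand":1},{"tx":2.15,"ty":-3.1,"tz":-0.8,"wx":0,"wy":0,"wz":-0.086,"hand":1},{"tx":0,"ty":0,"tz":0,"wx":0,"wy":0,"wz":0,"hand":1}])

```text
time_s: 1.7
tool_pos: [0.4679, 0.0361, 0.1204]
orientation: [-0.0, 0.709, 0.705, -0.001]
contact_force: [-0.1, -0.1, 0.7]
opening: 0.0854
finger_force: 0.0
```

Run:
```python
from h import *
print(monitor.get_state()["tool_pos"],monitor.get_state()["orientation"])
for n in("top","scene"):
    s=snapshot(n); np.savez(f"/tmp/{n}1.npz",**s); print(n)
    for t in tins(s):
        if t[1]<500: print(*t)
s=dict(np.load("/tmp/scene1.npz")); cv2.imwrite("pics/s1.png",cv2.resize(s["pixels"][160:360,180:440,::-1],None,fx=3,fy=3))
```

```text
[0.46790136 0.03607787 0.12041021] [-1.34386920e-04  7.09341246e-01  7.04864301e-01 -1.13840946e-03]
top
[343.1, 256.1] 270 [0.4643, -0.1258, 0.0464] [0.4649, -0.1262] 0.0248 0.0499 [15.0, 11.0, 98.0]
[407.5, 256.1] 311 [0.4667, -0.2987, 0.0523] [0.4667, -0.2989] 0.0261 0.0557 [17.0, 12.0, 155.0]
[288.6, 257.3] 70 [0.4601, 0.0199, 0.0466] [0.4618, 0.0215] 0.0193 0.0501 [17.0, 13.0, 137.0]
[320.6, 270.0] 270 [0.4267, -0.0667, 0.0466] [0.4265, -0.0668] 0.0247 0.0501 [17.0, 11.0, 97.0]
[378.2, 272.2] 310 [0.4229, -0.2203, 0.0498] [0.4231, -0.2205] 0.0265 0.0532 [15.0, 13.0, 97.0]
[207.4, 279.4] 325 [0.3972, 0.236, 0.0505] [0.3967, 0.2356] 0.0267 0.0538 [90.0, 141.0, 126.0]
[289.0, 295.2] 242 [0.3578, 0.0167, 0.0505] [0.3581, 0.021] 0.0261 0.054 [89.0, 135.0, 85.0]
scene
[95.7, 137.6] 283 [0.5159, 1.6193, 0.0643] [0.5183, 1.6224] 0.0984 0.0659 [108.0, 9.0, 135.0]
[221.0, 218.0] 381 [0.4785, 0.3397, 0.0591] [0.4892, 0.3545] 0.0766 0.0629 [103.0, 18.0, 132.0]
[217.3, 242.4] 198 [0.3932, 0.228, 0.0486] [0.3951, 0.2311] 0.0287 0.0506 [91.0, 170.0, 148.0]
[247.9, 254.6] 230 [0.4188, 0.1072, 0.0485] [0.4206, 0.1109] 0.0285 0.0505 [120.0, 2.0, 164.0]
[277.5, 260.4] 206 [0.4637, 0.0275, 0.0445] [0.4647, 0.03] 0.0283 0.0466 [12.0, 2.0, 160.0]
[248.7, 276.7] 283 [0.3541, 0.015, 0.0482] [0.3559, 0.017] 0.0277 0.0501 [91.0, 149.0, 111.0]
[290.1, 281.2] 248 [0.4231, -0.0733, 0.0444] [0.4254, -0.0704] 0.0267 0.0465 [7.5, 2.0, 113.0]
[316.1, 285.2] 253 [0.4609, -0.1329, 0.0443] [0.4637, -0.131] 0.0263 0.0461 [13.0, 4.0, 114.0]
[330.6, 307.9] 359 [0.419, -0.2261, 0.0489] [0.4209, -0.2237] 0.0266 0.0509 [15.0, 2.0, 112.0]
[367.6, 314.1] 397 [0.464, -0.3043, 0.0517] [0.4651, -0.3018] 0.0276 0.0535 [120.0, 2.0, 165.0]
[490.3, 345.8] 477 [0.5637, -0.5521, 0.065] [0.578, -0.5455] 0.0476 0.0673 [114.0, 19.0, 67.0]
```

View pics/s1.png

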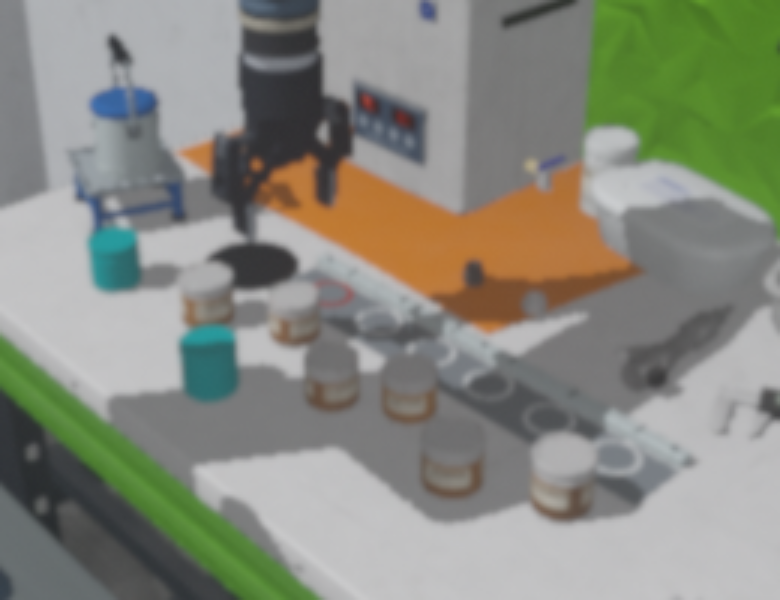

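Scene view: the gripper stands over the tin for the red ring, one finger either side along x. Nothing is in the fingers' way. Descending and gripping.

apply_moves(commands=[{"tx":-0.1,"ty":-0.35,"tz":-2.4,"wx":0,"wy":0,"wz":0,"hand":1},{"tx":0,"ty":0,"tz":-2.4,"wx":0,"wy":0,"wz":0,"hand":1},{"tx":0,"ty":0,"tz":-2.4,"wx":0,"wy":0,"wz":0,"hand":1},{"tx":0,"ty":0,"tz":-2.2,"wx":0,"wy":0,"wz":0,"hand":1},{"tx":0,"ty":0,"tz":0,"wx":0,"wy":0,"wz":0,"hand":0.4}])

```text
time_s: 2.3
tool_pos: [0.462, 0.0374, 0.0251]
orientation: [-0.003, 0.706, 0.708, -0.002]
contact_force: [-1.2, 0.4, -0.3]
opening: 0.0732
finger_force: 0.0
```

apply_moves(commands=[{"tx":0,"ty":0,"tz":0,"wx":0,"wy":0,"wz":0,"hand":0.4},{"tx":0,"ty":0,"tz":0,"wx":0,"wy":0,"wz":0,"hand":0},{"tx":0,"ty":0,"tz":0,"wx":0,"wy":0,"wz":0,"hand":0},{"tx":0,"ty":0,"tz":0,"wx":0,"wy":0,"wz":0,"hand":0}])

```text
time_s: 2.7
tool_pos: [0.4673, 0.0361, 0.03]
orientation: [0.001, 0.707, 0.707, 0.001]
contact_force: [-0.6, 1.0, 3.2]
opening: 0.0487
finger_force: 21.2
```

apply_moves(commands=[{"tx":0,"ty":0,"tz":0,"wx":0,"wy":0,"wz":0,"hand":0},{"tx":0,"ty":0,"tz":0,"wx":0,"wy":0,"wz":0,"hand":0},{"tx":0,"ty":0,"tz":0,"wx":0,"wy":0,"wz":0,"hand":0}])

```text
time_s: 3.0
tool_pos: [0.4673, 0.0361, 0.03]
orientation: [0.001, 0.707, 0.707, 0.001]
contact_force: [-1.0, 0.5, 6.1]
opening: 0.049
finger_force: 21.4
```

Run:
```python
from h import *
st=monitor.get_state(); print(st)
s=snapshot("scene")
for t in tins(s):
    if t[1]<500: print(*t)
```

```text
{'time_s': 3.0, 'qpos': array([-6.66238229e-02, -3.67637481e-02, -4.13027329e-01,  1.19167074e+00,
        7.66677704e-04,  1.50397826e+00]), 'qd': array([-0.00072732, -0.00103985,  0.00082217,  0.00100812, -0.0004249 ,
       -0.00197425]), 'tau': array([ -0.66093989, -26.42117679,  27.98885465,  -0.35717326,
        -0.33430455,   0.03987936]), 'tool_pos': array([0.46731965, 0.0361018 , 0.03000137]), 'orientation': array([0.0008247 , 0.70703694, 0.70717506, 0.00123069]), 'contact_force': array([-1.02161757,  0.52040107,  6.09570476]), 'moment': array([0.2216844 , 0.18705592, 0.0256895 ]), 'finger_force': 21.44351989030838, 'opening': 0.048974665955824545}
[99.1, 136.8] 228 [0.5392, 1.6202, 0.0646] [0.5361, 1.6112] 0.0822 0.0663 [108.0, 9.0, 137.0]
[220.9, 218.0] 384 [0.4785, 0.3372, 0.06] [0.4905, 0.355] 0.0758 0.0638 [103.0, 18.0, 134.0]
[217.3, 242.3] 199 [0.3931, 0.2276, 0.0486] [0.3944, 0.2307] 0.0272 0.0504 [91.0, 171.0, 150.0]
[277.7, 258.7] 335 [0.4699, 0.0288, 0.0634] [0.4639, 0.0248] 0.0491 0.0639 [120.0, 7.0, 110.0]
[247.9, 254.8] 233 [0.4185, 0.1065, 0.0484] [0.4195, 0.1094] 0.0278 0.0502 [105.0, 2.0, 164.0]
[248.8, 276.7] 283 [0.3544, 0.0151, 0.0484] [0.3545, 0.0171] 0.0282 0.0503 [91.0, 149.0, 111.0]
[290.0, 281.1] 246 [0.4233, -0.0733, 0.0445] [0.4242, -0.0701] 0.0268 0.0465 [10.0, 2.0, 114.0]
[316.1, 285.0] 248 [0.461, -0.1327, 0.0444] [0.4625, -0.1293] 0.0266 0.0463 [15.0, 4.0, 115.0]
[330.6, 307.9] 359 [0.4191, -0.2261, 0.049] [0.4204, -0.2255] 0.0272 0.0512 [14.0, 2.0, 114.0]
[367.7, 314.2] 403 [0.4641, -0.3044, 0.0519] [0.4656, -0.3036] 0.0272 0.0539 [120.0, 2.0, 167.0]
[490.4, 345.8] 485 [0.5639, -0.5533, 0.065] [0.5778, -0.5457] 0.0477 0.0673 [114.0, 20.0, 68.0]
```

apply_moves(commands=[{"tx":0.7,"ty":0.4,"tz":0,"wx":0,"wy":0,"wz":0,"hand":0},{"tx":0.8,"ty":0.5,"tz":0,"wx":0,"wy":0,"wz":0,"hand":0},{"tx":0.8,"ty":0.5,"tz":0,"wx":0,"wy":0,"wz":0,"hand":0},{"tx":0.8,"ty":0.5,"tz":0,"wx":0,"wy":0,"wz":0,"hand":0},{"tx":0.8,"ty":0.5,"tz":0,"wx":0,"wy":0,"wz":0,"hand":0}])

```text
time_s: 3.55
tool_pos: [0.5041, 0.0579, 0.0301]
orientation: [0.001, 0.708, 0.707, -0.003]
contact_force: [-7.5, -5.0, 12.3]
opening: 0.0488
finger_force: 22.1
```

apply_moves(commands=[{"tx":0.8,"ty":0.5,"tz":0,"wx":0,"wy":0,"wz":0,"hand":0},{"tx":0.8,"ty":0.5,"tz":0,"wx":0,"wy":0,"wz":0,"hand":0},{"tx":0.5,"ty":0,"tz":0,"wx":0,"wy":0,"wz":0,"hand":0},{"tx":0,"ty":0,"tz":0,"wx":0,"wy":0,"wz":0,"hand":0},{"tx":0,"ty":0,"tz":0,"wx":0,"wy":0,"wz":0,"hand":0}])

```text
time_s: 4.05
tool_pos: [0.5251, 0.0692, 0.03]
orientation: [-0.0, 0.707, 0.707, -0.001]
contact_force: [-5.6, -2.1, 10.2]
opening: 0.0487
finger_force: 22.0
```

Run:
```python
from h import *
st=monitor.get_state(); print(st["tool_pos"],st["contact_force"],st["opening"])
s=snapshot("scene");P=cloud(s)
for t in tins(s):
    if t[1]<500 and abs(t[2][1])<.2: print(*t)
cv2.imwrite("pics/s2.png",cv2.resize(s["pixels"][200:300,220:353,::-1],None,fx=6,fy=6,interpolation=cv2.INTER_CUBIC))
```

```text
[0.52507275 0.06924616 0.03003352] [-5.57316535 -2.08650361 10.15263626] 0.048693000563076225
[285.4, 247.3] 295 [0.5305, 0.0622, 0.0636] [0.5211, 0.0596] 0.0492 0.0634 [120.0, 9.0, 112.0]
[247.9, 254.8] 235 [0.4185, 0.1063, 0.0484] [0.4197, 0.1095] 0.0281 0.0506 [105.0, 2.0, 163.0]
[248.8, 276.7] 285 [0.3541, 0.0149, 0.0484] [0.3558, 0.0174] 0.028 0.0503 [91.0, 141.0, 108.0]
[290.0, 281.1] 243 [0.4229, -0.0734, 0.0444] [0.4243, -0.0716] 0.0269 0.0462 [10.0, 2.0, 114.0]
[316.1, 285.1] 250 [0.4607, -0.1328, 0.0444] [0.4645, -0.1321] 0.0269 0.0466 [15.0, 2.0, 114.0]
```

View pics/s2.png

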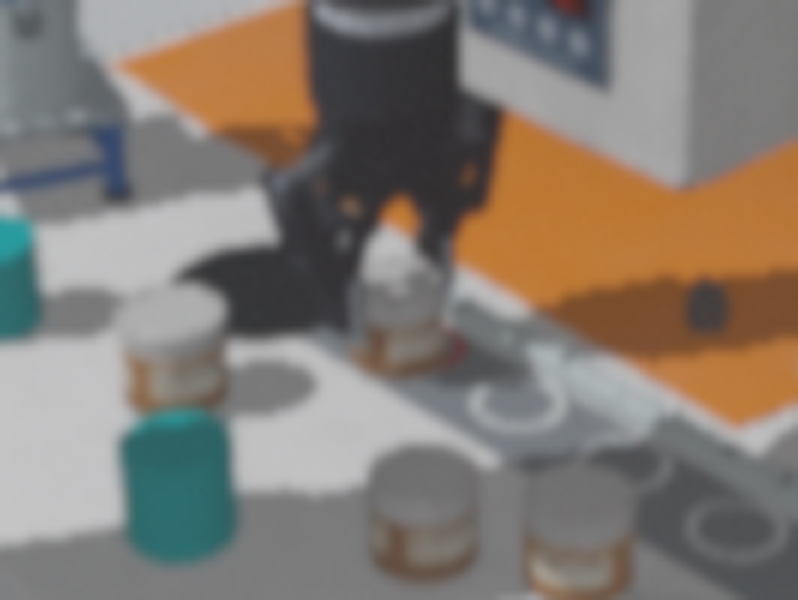

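Scene crop: the gripped tin covers most of the red ring, still about 15 mm short of the bar. Pushing on to the bar.

apply_moves(commands=[{"tx":0.4,"ty":0,"tz":0,"wx":0,"wy":0,"wz":0,"hand":0},{"tx":0.4,"ty":0,"tz":0,"wx":0,"wy":0,"wz":0,"hand":0},{"tx":0.3,"ty":0,"tz":0,"wx":0,"wy":0,"wz":0,"hand":0},{"tx":0.0,"ty":0,"tz":0,"wx":0,"wy":0,"wz":0,"hand":0}])

```text
time_s: 4.5
tool_pos: [0.5352, 0.0696, 0.0301]
orientation: [-0.001, 0.707, 0.707, -0.002]
contact_force: [-8.4, 0.2, 11.8]
opening: 0.0493
finger_force: 22.1
```

apply_moves(commands=[{"tx":0.2,"ty":0,"tz":0,"wx":0,"wy":0,"wz":0,"hand":0},{"tx":0.2,"ty":0,"tz":0,"wx":0,"wy":0,"wz":0,"hand":0}])

```text
time_s: 4.7
tool_pos: [0.5383, 0.0697, 0.0301]
orientation: [-0.002, 0.707, 0.707, -0.002]
contact_force: [-10.1, -0.3, 14.3]
opening: 0.0488
finger_force: 22.3
```

apply_moves(commands=[{"tx":0.2,"ty":0,"tz":0,"wx":0,"wy":0,"wz":0,"hand":0},{"tx":0,"ty":0,"tz":0,"wx":0,"wy":0,"wz":0,"hand":0}])

```text
time_s: 4.9
tool_pos: [0.5409, 0.0697, 0.0301]
orientation: [-0.001, 0.707, 0.707, -0.002]
contact_force: [-9.2, 0.3, 12.1]
opening: 0.0488
finger_force: 22.1
```

apply_moves(commands=[{"tx":0.2,"ty":0,"tz":0,"wx":0,"wy":0,"wz":0,"hand":0},{"tx":0,"ty":0,"tz":0,"wx":0,"wy":0,"wz":0,"hand":0}])

```text
time_s: 5.1
tool_pos: [0.5419, 0.0697, 0.0301]
orientation: [-0.002, 0.707, 0.707, -0.003]
contact_force: [-10.6, -0.7, 15.0]
opening: 0.0492
finger_force: 22.4
```

apply_moves(commands=[{"tx":0.2,"ty":0,"tz":0,"wx":0,"wy":0,"wz":0,"hand":0},{"tx":0,"ty":0,"tz":0,"wx":0,"wy":0,"wz":0,"hand":0}])

```text
time_s: 5.3
tool_pos: [0.5421, 0.0697, 0.0302]
orientation: [-0.003, 0.707, 0.707, -0.004]
contact_force: [-14.5, -0.7, 18.4]
opening: 0.0488
finger_force: 22.8
```

Run:
```python
from h import *
st=monitor.get_state(); print(st["tool_pos"],st["contact_force"],st["opening"])
s=snapshot("scene");P=cloud(s)
cv2.imwrite("pics/s3.png",cv2.resize(s["pixels"][200:300,220:353,::-1],None,fx=6,fy=6,interpolation=cv2.INTER_CUBIC))
```

```text
[0.54205161 0.06972125 0.03015024] [-14.48972581  -0.73364463  18.37306219] 0.04879587386022334
```

View pics/s3.png

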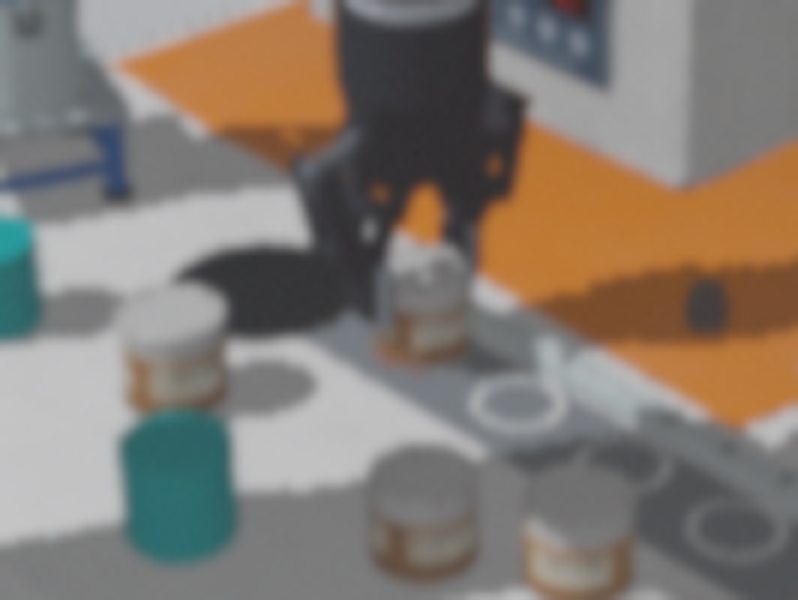

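Contact with the bar at x=0.542, so the bar's front is at about 0.5665, and the red ring is covered. Releasing and rising, then moving aside towards the next tin to check.

apply_moves(commands=[{"tx":0,"ty":0,"tz":0,"wx":0,"wy":0,"wz":0,"hand":0.5},{"tx":0,"ty":0,"tz":0,"wx":0,"wy":0,"wz":0,"hand":0.5},{"tx":0,"ty":0,"tz":0,"wx":0,"wy":0,"wz":0,"hand":0.5},{"tx":0,"ty":0,"tz":2,"wx":0,"wy":0,"wz":0,"hand":0.6},{"tx":0,"ty":0,"tz":3,"wx":0,"wy":0,"wz":0,"hand":1}])

```text
time_s: 5.85
tool_pos: [0.5448, 0.0698, 0.0757]
orientation: [-0.002, 0.707, 0.707, -0.002]
contact_force: [0.3, 0.9, -0.8]
opening: 0.0805
finger_force: 0.0
```

apply_moves(commands=[{"tx":0,"ty":0,"tz":4,"wx":0,"wy":0,"wz":0,"hand":1},{"tx":-3,"ty":1.1,"tz":0,"wx":0,"wy":0,"wz":0,"hand":1},{"tx":-3,"ty":1.1,"tz":0,"wx":0,"wy":0,"wz":0,"hand":1},{"tx":-3,"ty":1.1,"tz":0,"wx":0,"wy":0,"wz":0,"hand":1},{"tx":-3,"ty":0.9,"tz":0,"wx":0,"wy":0,"wz":0,"hand":1}])

```text
time_s: 6.35
tool_pos: [0.4262, 0.1123, 0.1181]
orientation: [0.0, 0.707, 0.707, 0.0]
contact_force: [0.2, -0.6, 0.2]
opening: 0.0858
finger_force: 0.0
```

apply_moves(commands=[{"tx":0,"ty":0,"tz":0,"wx":0,"wy":0,"wz":0,"hand":1},{"tx":0,"ty":0,"tz":0,"wx":0,"wy":0,"wz":0,"hand":1}])

```text
time_s: 6.55
tool_pos: [0.4271, 0.112, 0.1182]
orientation: [0.0, 0.707, 0.707, 0.0]
contact_force: [0.6, -0.0, 0.7]
opening: 0.0852
finger_force: 0.0
```

```bash
cat >> h.py <<'E'
def report(name=None):
    st=monitor.get_state(); print(np.round(st["time_s"],2),st["tool_pos"].round(4),st["orientation"].round(4))
    for n in("top","scene"):
        s=snapshot(n); print(n)
        for t in tins(s,hi=.058 if n=="top" else .055):
            if t[1]<450 and t[2][1]<1 and t[2][1]>-.5 and t[4]<.03 and t[6][1]<100: print(t[0],t[1],t[2],t[3],t[4])
        if name: np.savez(f"/tmp/{n}_{name}.npz",**s)
    return s
E
python3 -c "
from h import *
report('2')"
```

```text
6.55 [0.4271 0.112  0.1182] [4.000e-04 7.069e-01 7.073e-01 3.000e-04]
top
[271.8, 226.7] 267 [0.5424, 0.0678, 0.0466] [0.5421, 0.0677] 0.0249
[343.2, 256.2] 272 [0.4648, -0.1275, 0.0462] [0.4647, -0.1267] 0.0252
[407.5, 256.1] 299 [0.4669, -0.2991, 0.0518] [0.4676, -0.2991] 0.0261
[320.6, 270.0] 269 [0.4268, -0.066, 0.047] [0.4267, -0.0668] 0.0247
[378.2, 272.3] 310 [0.4225, -0.2213, 0.0496] [0.4227, -0.2205] 0.0263
[258.3, 272.7] 105 [0.4173, 0.0997, 0.0503] [0.4196, 0.1043] 0.0221
scene
[289.6, 247.0] 176 [0.5384, 0.0614, 0.0447] [0.5381, 0.0637] 0.0275
[248.0, 254.8] 233 [0.4187, 0.1061, 0.0483] [0.4191, 0.109] 0.0287
[290.0, 281.2] 246 [0.4228, -0.0733, 0.0444] [0.4252, -0.0709] 0.0271
[316.1, 285.1] 249 [0.4609, -0.1327, 0.0444] [0.4623, -0.131] 0.0273
[330.6, 307.8] 354 [0.4189, -0.2262, 0.0486] [0.4191, -0.2244] 0.028
[367.7, 314.3] 395 [0.4643, -0.3041, 0.0518] [0.4658, -0.3016] 0.0277
```

The top view puts the first tin at (0.542,0.0678) against the ring's 0.0673, so it is on target. Next is the tin at (0.423,0.1135), going to ring 2 (y=-0.0047). I'll route it forward first, past the turquoise tin.

apply_moves(commands=[{"tx":-0.4,"ty":0.15,"tz":-2.4,"wx":0,"wy":0,"wz":0,"hand":1},{"tx":0,"ty":0,"tz":-2.4,"wx":0,"wy":0,"wz":0,"hand":1},{"tx":0,"ty":0,"tz":-2.2,"wx":0,"wy":0,"wz":0,"hand":1},{"tx":0,"ty":0,"tz":-2.0,"wx":0,"wy":0,"wz":0,"hand":1},{"tx":0,"ty":0,"tz":0,"wx":0,"wy":0,"wz":0,"hand":0.4}])

```text
time_s: 7.15
tool_pos: [0.4211, 0.1127, 0.0253]
orientation: [-0.002, 0.707, 0.707, -0.002]
contact_force: [-0.9, -0.1, 0.5]
opening: 0.0731
finger_force: 0.0
```

apply_moves(commands=[{"tx":0,"ty":0,"tz":0,"wx":0,"wy":0,"wz":0,"hand":0.4},{"tx":0,"ty":0,"tz":0,"wx":0,"wy":0,"wz":0,"hand":0},{"tx":0,"ty":0,"tz":0,"wx":0,"wy":0,"wz":0,"hand":0},{"tx":0,"ty":0,"tz":0,"wx":0,"wy":0,"wz":0,"hand":0},{"tx":0,"ty":0,"tz":0,"wx":0,"wy":0,"wz":0,"hand":0}])

```text
time_s: 7.65
tool_pos: [0.4242, 0.1135, 0.0295]
orientation: [0.001, 0.707, 0.707, 0.001]
contact_force: [-0.2, -0.9, 3.0]
opening: 0.0523
finger_force: 21.5
```

apply_moves(commands=[{"tx":0.8,"ty":-1,"tz":0,"wx":0,"wy":0,"wz":0,"hand":0},{"tx":0.8,"ty":-1,"tz":0,"wx":0,"wy":0,"wz":0,"hand":0},{"tx":0.8,"ty":-1,"tz":0,"wx":0,"wy":0,"wz":0,"hand":0},{"tx":0.8,"ty":-1,"tz":0,"wx":0,"wy":0,"wz":0,"hand":0},{"tx":0.8,"ty":-1,"tz":0,"wx":0,"wy":0,"wz":0,"hand":0}])

```text
time_s: 8.15
tool_pos: [0.4634, 0.0644, 0.0295]
orientation: [-0.001, 0.707, 0.707, 0.001]
contact_force: [-2.7, 3.7, 6.2]
opening: 0.0518
finger_force: 21.9
```

apply_moves(commands=[{"tx":0,"ty":-1.1,"tz":0,"wx":0,"wy":0,"wz":0,"hand":0},{"tx":0,"ty":-1.2,"tz":0,"wx":0,"wy":0,"wz":0,"hand":0},{"tx":0,"ty":-1.2,"tz":0,"wx":0,"wy":0,"wz":0,"hand":0},{"tx":0,"ty":-1.2,"tz":0,"wx":0,"wy":0,"wz":0,"hand":0},{"tx":0,"ty":-1.2,"tz":0,"wx":0,"wy":0,"wz":0,"hand":0}])

```text
time_s: 8.65
tool_pos: [0.4638, 0.0046, 0.0296]
orientation: [0.0, 0.707, 0.707, 0.002]
contact_force: [-0.0, 5.0, 5.3]
opening: 0.0518
finger_force: 21.8
```

apply_moves(commands=[{"tx":0,"ty":-0.7,"tz":0,"wx":0,"wy":0,"wz":0,"hand":0},{"tx":0,"ty":0,"tz":0,"wx":0,"wy":0,"wz":0,"hand":0}])

```text
time_s: 8.85
tool_pos: [0.4638, -0.0036, 0.0295]
orientation: [0.001, 0.707, 0.707, 0.001]
contact_force: [0.6, 1.6, 5.4]
opening: 0.0521
finger_force: 21.8
```

apply_moves(commands=[{"tx":1,"ty":-0.1,"tz":0,"wx":0,"wy":0,"wz":0,"hand":0},{"tx":1.2,"ty":0,"tz":0,"wx":0,"wy":0,"wz":0,"hand":0},{"tx":1.2,"ty":0,"tz":0,"wx":0,"wy":0,"wz":0,"hand":0},{"tx":1.2,"ty":0,"tz":0,"wx":0,"wy":0,"wz":0,"hand":0},{"tx":1.2,"ty":0,"tz":0,"wx":0,"wy":0,"wz":0,"hand":0}])

```text
time_s: 9.35
tool_pos: [0.5176, -0.0048, 0.0295]
orientation: [-0.002, 0.707, 0.707, -0.003]
contact_force: [-10.5, -0.3, 16.2]
opening: 0.0519
finger_force: 22.7
```

apply_moves(commands=[{"tx":1,"ty":0,"tz":0,"wx":0,"wy":0,"wz":0,"hand":0},{"tx":0.6,"ty":0,"tz":0,"wx":0,"wy":0,"wz":0,"hand":0},{"tx":0.2,"ty":0,"tz":0,"wx":0,"wy":0,"wz":0,"hand":0},{"tx":0,"ty":0,"tz":0,"wx":0,"wy":0,"wz":0,"hand":0}])

```text
time_s: 9.75
tool_pos: [0.5363, -0.0049, 0.0296]
orientation: [-0.001, 0.707, 0.707, -0.003]
contact_force: [-8.2, -0.1, 12.7]
opening: 0.0523
finger_force: 22.5
```

apply_moves(commands=[{"tx":0.2,"ty":0,"tz":0,"wx":0,"wy":0,"wz":0,"hand":0},{"tx":0.1,"ty":0,"tz":0,"wx":0,"wy":0,"wz":0,"hand":0},{"tx":0,"ty":0,"tz":0,"wx":0,"wy":0,"wz":0,"hand":0}])

```text
time_s: 10.05
tool_pos: [0.5387, -0.0048, 0.0296]
orientation: [-0.001, 0.707, 0.707, -0.003]
contact_force: [-8.2, 0.2, 14.8]
opening: 0.0519
finger_force: 22.5
```

apply_moves(commands=[{"tx":0.2,"ty":0,"tz":0,"wx":0,"wy":0,"wz":0,"hand":0},{"tx":0,"ty":0,"tz":0,"wx":0,"wy":0,"wz":0,"hand":0}])

```text
time_s: 10.25
tool_pos: [0.5408, -0.0048, 0.0296]
orientation: [-0.001, 0.707, 0.707, -0.003]
contact_force: [-8.6, -0.7, 12.6]
opening: 0.0521
finger_force: 22.4
```

apply_moves(commands=[{"tx":0.2,"ty":0,"tz":0,"wx":0,"wy":0,"wz":0,"hand":0},{"tx":0,"ty":0,"tz":0,"wx":0,"wy":0,"wz":0,"hand":0}])

```text
time_s: 10.45
tool_pos: [0.5413, -0.0048, 0.0296]
orientation: [-0.002, 0.707, 0.707, -0.004]
contact_force: [-12.4, -1.3, 15.9]
opening: 0.0522
finger_force: 23.0
```

apply_moves(commands=[{"tx":0.2,"ty":0,"tz":0,"wx":0,"wy":0,"wz":0,"hand":0},{"tx":0,"ty":0,"tz":0,"wx":0,"wy":0,"wz":0,"hand":0}])

```text
time_s: 10.65
tool_pos: [0.5414, -0.0048, 0.0297]
orientation: [-0.004, 0.707, 0.707, -0.006]
contact_force: [-16.5, -0.4, 20.1]
opening: 0.0522
finger_force: 23.4
```

apply_moves(commands=[{"tx":0,"ty":0,"tz":0,"wx":0,"wy":0,"wz":0,"hand":0.5},{"tx":0,"ty":0,"tz":0,"wx":0,"wy":0,"wz":0,"hand":0.5},{"tx":0,"ty":0,"tz":0,"wx":0,"wy":0,"wz":0,"hand":0.6},{"tx":0,"ty":0,"tz":2,"wx":0,"wy":0,"wz":0,"hand":0.6},{"tx":0,"ty":0,"tz":3,"wx":0,"wy":0,"wz":0,"hand":1}])

```text
time_s: 11.15
tool_pos: [0.5459, -0.0035, 0.0756]
orientation: [-0.002, 0.707, 0.707, -0.002]
contact_force: [1.0, -0.3, 0.5]
opening: 0.0807
finger_force: 0.0
```

apply_moves(commands=[{"tx":0,"ty":0,"tz":4,"wx":0,"wy":0,"wz":0,"hand":1},{"tx":-3,"ty":-1.6,"tz":0,"wx":0,"wy":0,"wz":0,"hand":1},{"tx":-3,"ty":-1.6,"tz":0,"wx":0,"wy":0,"wz":0,"hand":1},{"tx":-3,"ty":-1.6,"tz":0,"wx":0,"wy":0,"wz":0,"hand":1},{"tx":-2.8,"ty":-1.4,"tz":0,"wx":0,"wy":0,"wz":0,"hand":1}])

```text
time_s: 11.65
tool_pos: [0.4291, -0.0663, 0.118]
orientation: [0.0, 0.707, 0.707, -0.0]
contact_force: [-0.7, -0.9, -0.4]
opening: 0.0855
finger_force: 0.0
```

apply_moves(commands=[{"tx":0,"ty":0,"tz":0,"wx":0,"wy":0,"wz":0,"hand":1},{"tx":0,"ty":0,"tz":0,"wx":0,"wy":0,"wz":0,"hand":1}])

```text
time_s: 11.85
tool_pos: [0.4303, -0.0659, 0.1182]
orientation: [0.001, 0.708, 0.707, 0.0]
contact_force: [0.3, -0.2, -0.1]
opening: 0.0854
finger_force: 0.0
```

```bash
python3 -c "
from h import *
report('3')"
```

```text
11.85 [ 0.4303 -0.0659  0.1182] [5.000e-04 7.075e-01 7.067e-01 5.000e-04]
top
[271.8, 226.9] 271 [0.5415, 0.0674, 0.0464] [0.542, 0.0676] 0.025
[293.8, 225.3] 131 [0.5463, 0.0069, 0.0509] [0.543, 0.0011] 0.0243
[345.0, 256.8] 206 [0.463, -0.1316, 0.0463] [0.465, -0.1264] 0.0246
[407.5, 256.1] 303 [0.4663, -0.2986, 0.052] [0.467, -0.2985] 0.0265
[378.2, 272.1] 310 [0.4228, -0.2212, 0.0501] [0.4231, -0.2203] 0.0263
scene
[290.0, 281.1] 244 [0.423, -0.0736, 0.0443] [0.4244, -0.0693] 0.0276
[316.0, 285.1] 249 [0.4609, -0.1326, 0.0443] [0.4638, -0.1314] 0.0264
[330.5, 307.7] 353 [0.4191, -0.2259, 0.049] [0.421, -0.2245] 0.0273
[367.9, 314.2] 396 [0.4643, -0.3043, 0.0518] [0.4663, -0.3029] 0.0265
```

apply_moves(commands=[{"tx":-0.3,"ty":-0.1,"tz":-2.4,"wx":0,"wy":0,"wz":0,"hand":1},{"tx":0,"ty":0,"tz":-2.4,"wx":0,"wy":0,"wz":0,"hand":1},{"tx":0,"ty":0,"tz":-2.2,"wx":0,"wy":0,"wz":0,"hand":1},{"tx":0,"ty":0,"tz":-2.0,"wx":0,"wy":0,"wz":0,"hand":1},{"tx":0,"ty":0,"tz":0,"wx":0,"wy":0,"wz":0,"hand":0.4}])

```text
time_s: 12.45
tool_pos: [0.4251, -0.0653, 0.0252]
orientation: [-0.003, 0.707, 0.708, -0.001]
contact_force: [-0.1, 0.2, -0.8]
opening: 0.0734
finger_force: 0.0
```

apply_moves(commands=[{"tx":0,"ty":0,"tz":0,"wx":0,"wy":0,"wz":0,"hand":0.4},{"tx":0,"ty":0,"tz":0,"wx":0,"wy":0,"wz":0,"hand":0},{"tx":0,"ty":0,"tz":0,"wx":0,"wy":0,"wz":0,"hand":0},{"tx":0,"ty":0,"tz":0,"wx":0,"wy":0,"wz":0,"hand":0},{"tx":0,"ty":0,"tz":0,"wx":0,"wy":0,"wz":0,"hand":0}])

```text
time_s: 12.95
tool_pos: [0.4284, -0.0669, 0.0297]
orientation: [0.001, 0.707, 0.707, 0.001]
contact_force: [0.6, 0.6, 4.6]
opening: 0.0486
finger_force: 21.3
```

apply_moves(commands=[{"tx":1,"ty":0,"tz":0,"wx":0,"wy":0,"wz":0,"hand":0},{"tx":1,"ty":0,"tz":0,"wx":0,"wy":0,"wz":0,"hand":0},{"tx":1.2,"ty":0,"tz":0,"wx":0,"wy":0,"wz":0,"hand":0},{"tx":1.2,"ty":0,"tz":0,"wx":0,"wy":0,"wz":0,"hand":0},{"tx":1.2,"ty":0,"tz":0,"wx":0,"wy":0,"wz":0,"hand":0}])

```text
time_s: 13.45
tool_pos: [0.481, -0.067, 0.0297]
orientation: [-0.001, 0.707, 0.707, -0.002]
contact_force: [-9.7, -0.5, 12.4]
opening: 0.0491
finger_force: 22.2
```

apply_moves(commands=[{"tx":1.2,"ty":0,"tz":0,"wx":0,"wy":0,"wz":0,"hand":0},{"tx":1.2,"ty":-0.4,"tz":0,"wx":0,"wy":0,"wz":0,"hand":0},{"tx":1.2,"ty":-0.4,"tz":0,"wx":0,"wy":0,"wz":0,"hand":0},{"tx":1.2,"ty":0,"tz":0,"wx":0,"wy":0,"wz":0,"hand":0},{"tx":0,"ty":0,"tz":0,"wx":0,"wy":0,"wz":0,"hand":0}])

```text
time_s: 13.95
tool_pos: [0.5323, -0.0751, 0.0297]
orientation: [0.001, 0.707, 0.707, 0.0]
contact_force: [-1.1, -1.0, 5.5]
opening: 0.0487
finger_force: 21.5
```

apply_moves(commands=[{"tx":0.6,"ty":-0.15,"tz":0,"wx":0,"wy":0,"wz":0,"hand":0},{"tx":0.4,"ty":0,"tz":0,"wx":0,"wy":0,"wz":0,"hand":0},{"tx":0.2,"ty":0,"tz":0,"wx":0,"wy":0,"wz":0,"hand":0},{"tx":0,"ty":0,"tz":0,"wx":0,"wy":0,"wz":0,"hand":0}])

```text
time_s: 14.35
tool_pos: [0.5414, -0.0762, 0.0297]
orientation: [-0.001, 0.707, 0.707, -0.002]
contact_force: [-6.4, -0.4, 11.6]
opening: 0.0491
finger_force: 22.0
```

apply_moves(commands=[{"tx":0.2,"ty":0,"tz":0,"wx":0,"wy":0,"wz":0,"hand":0},{"tx":0,"ty":0,"tz":0,"wx":0,"wy":0,"wz":0,"hand":0}])

```text
time_s: 14.55
tool_pos: [0.5432, -0.0763, 0.0298]
orientation: [-0.001, 0.707, 0.707, -0.002]
contact_force: [-7.8, 0.3, 9.7]
opening: 0.0488
finger_force: 22.0
```

apply_moves(commands=[{"tx":0.2,"ty":0,"tz":0,"wx":0,"wy":0,"wz":0,"hand":0},{"tx":0,"ty":0,"tz":0,"wx":0,"wy":0,"wz":0,"hand":0}])

```text
time_s: 14.75
tool_pos: [0.5437, -0.0763, 0.0298]
orientation: [-0.002, 0.707, 0.707, -0.003]
contact_force: [-9.8, 0.2, 14.3]
opening: 0.0488
finger_force: 22.4
```

apply_moves(commands=[{"tx":0.2,"ty":0,"tz":0,"wx":0,"wy":0,"wz":0,"hand":0},{"tx":0,"ty":0,"tz":0,"wx":0,"wy":0,"wz":0,"hand":0}])

```text
time_s: 14.95
tool_pos: [0.5439, -0.0763, 0.0298]
orientation: [-0.003, 0.707, 0.707, -0.004]
contact_force: [-13.9, 0.8, 17.9]
opening: 0.049
finger_force: 22.8
```

Against the bar at ring 3. Releasing, then to the tin at (0.465,-0.1265).

apply_moves(commands=[{"tx":0,"ty":0,"tz":0,"wx":0,"wy":0,"wz":0,"hand":0.5},{"tx":0,"ty":0,"tz":0,"wx":0,"wy":0,"wz":0,"hand":0.5},{"tx":0,"ty":0,"tz":0,"wx":0,"wy":0,"wz":0,"hand":0.6},{"tx":0,"ty":0,"tz":2,"wx":0,"wy":0,"wz":0,"hand":0.6},{"tx":0,"ty":0,"tz":3,"wx":0,"wy":0,"wz":0,"hand":1}])

```text
time_s: 15.45
tool_pos: [0.5469, -0.0754, 0.0757]
orientation: [-0.003, 0.707, 0.707, -0.001]
contact_force: [0.5, -0.2, 0.3]
opening: 0.0805
finger_force: 0.0
```

apply_moves(commands=[{"tx":0,"ty":0,"tz":4,"wx":0,"wy":0,"wz":0,"hand":1},{"tx":-2.8,"ty":-1.8,"tz":0,"wx":0,"wy":0,"wz":0,"hand":1},{"tx":-2.8,"ty":-1.8,"tz":0,"wx":0,"wy":0,"wz":0,"hand":1},{"tx":-2.5,"ty":-1.4,"tz":0,"wx":0,"wy":0,"wz":0,"hand":1},{"tx":0,"ty":0,"tz":0,"wx":0,"wy":0,"wz":0,"hand":1}])

```text
time_s: 15.95
tool_pos: [0.4656, -0.1271, 0.1179]
orientation: [-0.001, 0.708, 0.706, -0.001]
contact_force: [0.2, 1.2, -0.2]
opening: 0.0854
finger_force: 0.0
```

apply_moves(commands=[{"tx":0,"ty":0,"tz":0,"wx":0,"wy":0,"wz":0,"hand":1}])

```text
time_s: 16.05
tool_pos: [0.4682, -0.1263, 0.1182]
orientation: [0.0, 0.707, 0.707, 0.0]
contact_force: [0.5, 0.5, 0.4]
opening: 0.0855
finger_force: 0.0
```

```bash
python3 -c "
from h import *
report('4')"
```

```text
16.05 [ 0.4682 -0.1263  0.1182] [3.000e-04 7.075e-01 7.067e-01 4.000e-04]
top
[271.8, 226.8] 273 [0.5421, 0.0673, 0.0465] [0.5426, 0.067] 0.025
[298.1, 227.3] 304 [0.5403, -0.0044, 0.0504] [0.5408, -0.0043] 0.0263
[320.3, 225.0] 95 [0.549, -0.0645, 0.0458] [0.5469, -0.07] 0.0226
[179.6, 231.8] 91 [0.5234, 0.3147, 0.0543] [0.5231, 0.3181] 0.0254
[407.6, 256.1] 299 [0.4663, -0.2985, 0.0519] [0.4673, -0.2987] 0.0262
[378.2, 272.2] 310 [0.423, -0.2204, 0.0498] [0.4231, -0.2203] 0.0263
scene
[287.4, 247.3] 122 [0.5325, 0.0649, 0.044] [0.538, 0.0629] 0.0265
[310.7, 255.8] 89 [0.5479, -0.0203, 0.0486] [0.5468, -0.0144] 0.0255
[323.9, 266.1] 212 [0.5398, -0.0828, 0.0446] [0.5424, -0.0799] 0.0278
[316.1, 285.1] 247 [0.4606, -0.1327, 0.0444] [0.4628, -0.1314] 0.0257
[330.5, 307.8] 357 [0.4189, -0.2261, 0.0489] [0.4202, -0.2244] 0.0274
[367.7, 314.2] 401 [0.4641, -0.304, 0.0518] [0.4673, -0.3034] 0.0279
```

apply_moves(commands=[{"tx":-0.3,"ty":0,"tz":-2.4,"wx":0,"wy":0,"wz":0,"hand":1},{"tx":0,"ty":0,"tz":-2.4,"wx":0,"wy":0,"wz":0,"hand":1},{"tx":0,"ty":0,"tz":-2.2,"wx":0,"wy":0,"wz":0,"hand":1},{"tx":0,"ty":0,"tz":-2.0,"wx":0,"wy":0,"wz":0,"hand":1},{"tx":0,"ty":0,"tz":0,"wx":0,"wy":0,"wz":0,"hand":0.4}])

```text
time_s: 16.65
tool_pos: [0.463, -0.1244, 0.0249]
orientation: [-0.003, 0.707, 0.708, -0.001]
contact_force: [-0.7, -0.2, -0.1]
opening: 0.073
finger_force: 0.0
```

apply_moves(commands=[{"tx":0,"ty":0,"tz":0,"wx":0,"wy":0,"wz":0,"hand":0.4},{"tx":0,"ty":0,"tz":0,"wx":0,"wy":0,"wz":0,"hand":0},{"tx":0,"ty":0,"tz":0,"wx":0,"wy":0,"wz":0,"hand":0},{"tx":0,"ty":0,"tz":0,"wx":0,"wy":0,"wz":0,"hand":0},{"tx":0,"ty":0,"tz":0,"wx":0,"wy":0,"wz":0,"hand":0}])

```text
time_s: 17.15
tool_pos: [0.4662, -0.1265, 0.0297]
orientation: [0.001, 0.707, 0.707, 0.001]
contact_force: [0.9, 0.6, 4.0]
opening: 0.049
finger_force: 21.2
```

apply_moves(commands=[{"tx":1,"ty":-0.5,"tz":0,"wx":0,"wy":0,"wz":0,"hand":0},{"tx":1,"ty":-0.5,"tz":0,"wx":0,"wy":0,"wz":0,"hand":0},{"tx":1.2,"ty":-0.5,"tz":0,"wx":0,"wy":0,"wz":0,"hand":0},{"tx":1.2,"ty":-0.5,"tz":0,"wx":0,"wy":0,"wz":0,"hand":0},{"tx":1.2,"ty":-0.3,"tz":0,"wx":0,"wy":0,"wz":0,"hand":0}])

```text
time_s: 17.65
tool_pos: [0.5195, -0.149, 0.0297]
orientation: [-0.002, 0.707, 0.707, -0.001]
contact_force: [-7.7, 1.7, 10.9]
opening: 0.0485
finger_force: 22.0
```

apply_moves(commands=[{"tx":0.8,"ty":0,"tz":0,"wx":0,"wy":0,"wz":0,"hand":0},{"tx":0,"ty":0,"tz":0,"wx":0,"wy":0,"wz":0,"hand":0}])

```text
time_s: 17.85
tool_pos: [0.5297, -0.1499, 0.0297]
orientation: [0.001, 0.707, 0.707, -0.0]
contact_force: [-2.3, 0.7, 5.4]
opening: 0.049
finger_force: 21.5
```

apply_moves(commands=[{"tx":0.6,"ty":0.1,"tz":0,"wx":0,"wy":0,"wz":0,"hand":0},{"tx":0.5,"ty":0,"tz":0,"wx":0,"wy":0,"wz":0,"hand":0},{"tx":0.3,"ty":0,"tz":0,"wx":0,"wy":0,"wz":0,"hand":0},{"tx":0.1,"ty":0,"tz":0,"wx":0,"wy":0,"wz":0,"hand":0},{"tx":0,"ty":0,"tz":0,"wx":0,"wy":0,"wz":0,"hand":0}])

```text
time_s: 18.35
tool_pos: [0.5427, -0.1488, 0.0297]
orientation: [-0.0, 0.707, 0.707, -0.002]
contact_force: [-6.5, -0.4, 8.0]
opening: 0.0489
finger_force: 21.7
```

apply_moves(commands=[{"tx":0.2,"ty":0,"tz":0,"wx":0,"wy":0,"wz":0,"hand":0},{"tx":0,"ty":0,"tz":0,"wx":0,"wy":0,"wz":0,"hand":0}])

```text
time_s: 18.55
tool_pos: [0.5445, -0.1488, 0.0297]
orientation: [-0.001, 0.707, 0.707, -0.002]
contact_force: [-6.2, -0.6, 9.2]
opening: 0.0485
finger_force: 21.8
```

apply_moves(commands=[{"tx":0.2,"ty":0,"tz":0,"wx":0,"wy":0,"wz":0,"hand":0},{"tx":0,"ty":0,"tz":0,"wx":0,"wy":0,"wz":0,"hand":0}])

```text
time_s: 18.75
tool_pos: [0.5447, -0.1488, 0.0298]
orientation: [-0.002, 0.707, 0.707, -0.003]
contact_force: [-10.9, 0.3, 12.1]
opening: 0.0488
finger_force: 22.2
```

apply_moves(commands=[{"tx":0.2,"ty":0,"tz":0,"wx":0,"wy":0,"wz":0,"hand":0},{"tx":0,"ty":0,"tz":0,"wx":0,"wy":0,"wz":0,"hand":0}])

```text
time_s: 18.95
tool_pos: [0.5448, -0.1488, 0.0298]
orientation: [-0.003, 0.708, 0.707, -0.005]
contact_force: [-14.2, 0.7, 15.5]
opening: 0.0489
finger_force: 22.6
```

apply_moves(commands=[{"tx":0,"ty":0,"tz":0,"wx":0,"wy":0,"wz":0,"hand":0.5},{"tx":0,"ty":0,"tz":0,"wx":0,"wy":0,"wz":0,"hand":0.5},{"tx":0,"ty":0,"tz":0,"wx":0,"wy":0,"wz":0,"hand":0.6},{"tx":0,"ty":0,"tz":2,"wx":0,"wy":0,"wz":0,"hand":0.6},{"tx":0,"ty":0,"tz":3,"wx":0,"wy":0,"wz":0,"hand":1}])

```text
time_s: 19.45
tool_pos: [0.548, -0.1471, 0.0758]
orientation: [-0.003, 0.707, 0.707, -0.001]
contact_force: [-0.1, 0.1, -0.4]
opening: 0.0812
finger_force: 0.0
```

apply_moves(commands=[{"tx":0,"ty":0,"tz":4,"wx":0,"wy":0,"wz":0,"hand":1},{"tx":-3.2,"ty":-1.8,"tz":0,"wx":0,"wy":0,"wz":0,"hand":1},{"tx":-3.2,"ty":-1.8,"tz":0,"wx":0,"wy":0,"wz":0,"hand":1},{"tx":-3.2,"ty":-1.8,"tz":0,"wx":0,"wy":0,"wz":0,"hand":1},{"tx":-3.0,"ty":-1.8,"tz":0,"wx":0,"wy":0,"wz":0,"hand":1}])

```text
time_s: 19.95
tool_pos: [0.4231, -0.2205, 0.1183]
orientation: [0.0, 0.707, 0.707, 0.0]
contact_force: [-0.3, -0.4, -0.5]
opening: 0.0855
finger_force: 0.0
```

apply_moves(commands=[{"tx":0,"ty":0,"tz":0,"wx":0,"wy":0,"wz":0,"hand":1},{"tx":0,"ty":0,"tz":0,"wx":0,"wy":0,"wz":0,"hand":1}])

```text
time_s: 20.15
tool_pos: [0.424, -0.2204, 0.1183]
orientation: [0.0, 0.708, 0.707, 0.0]
contact_force: [-0.6, -0.7, -0.3]
opening: 0.0856
finger_force: 0.0
```

```bash
python3 -c "
from h import *
report('5')"
```

```text
20.15 [ 0.424  -0.2204  0.1183] [3.000e-04 7.076e-01 7.066e-01 4.000e-04]
top
[271.8, 226.8] 270 [0.542, 0.0664, 0.047] [0.5419, 0.067] 0.0249
[298.2, 227.1] 295 [0.5414, -0.0046, 0.0508] [0.5412, -0.0042] 0.0263
[325.0, 226.9] 272 [0.5439, -0.0766, 0.0466] [0.5434, -0.077] 0.0249
[351.6, 227.0] 272 [0.5443, -0.1493, 0.0467] [0.545, -0.1483] 0.0255
scene
[328.5, 268.6] 66 [0.543, -0.099, 0.0431] [0.5453, -0.0911] 0.0213
[343.3, 277.3] 204 [0.5381, -0.157, 0.0443] [0.5414, -0.1541] 0.0255
[330.6, 307.8] 359 [0.4192, -0.2259, 0.0488] [0.4216, -0.2239] 0.0269
[367.7, 314.1] 392 [0.464, -0.3043, 0.0518] [0.4665, -0.3037] 0.0278
```

apply_moves(commands=[{"tx":0,"ty":0,"tz":-2.4,"wx":0,"wy":0,"wz":0,"hand":1},{"tx":0,"ty":0,"tz":-2.4,"wx":0,"wy":0,"wz":0,"hand":1},{"tx":0,"ty":0,"tz":-2.2,"wx":0,"wy":0,"wz":0,"hand":1},{"tx":0,"ty":0,"tz":-2.0,"wx":0,"wy":0,"wz":0,"hand":1},{"tx":0,"ty":0,"tz":0,"wx":0,"wy":0,"wz":0,"hand":0.4}])

```text
time_s: 20.75
tool_pos: [0.4225, -0.2177, 0.0249]
orientation: [-0.003, 0.706, 0.708, -0.0]
contact_force: [-0.3, 1.5, -0.5]
opening: 0.0729
finger_force: 0.0
```

apply_moves(commands=[{"tx":0,"ty":0,"tz":0,"wx":0,"wy":0,"wz":0,"hand":0.4},{"tx":0,"ty":0,"tz":0,"wx":0,"wy":0,"wz":0,"hand":0},{"tx":0,"ty":0,"tz":0,"wx":0,"wy":0,"wz":0,"hand":0},{"tx":0,"ty":0,"tz":0,"wx":0,"wy":0,"wz":0,"hand":0},{"tx":0,"ty":0,"tz":0,"wx":0,"wy":0,"wz":0,"hand":0}])

```text
time_s: 21.25
tool_pos: [0.425, -0.2206, 0.0295]
orientation: [0.001, 0.707, 0.707, 0.0]
contact_force: [0.2, 0.3, 3.3]
opening: 0.052
finger_force: 21.3
```

apply_moves(commands=[{"tx":1,"ty":0,"tz":0,"wx":0,"wy":0,"wz":0,"hand":0},{"tx":1.2,"ty":0,"tz":0,"wx":0,"wy":0,"wz":0,"hand":0},{"tx":1.2,"ty":0,"tz":0,"wx":0,"wy":0,"wz":0,"hand":0},{"tx":1.2,"ty":0,"tz":0,"wx":0,"wy":0,"wz":0,"hand":0},{"tx":1.2,"ty":0,"tz":0,"wx":0,"wy":0,"wz":0,"hand":0}])

```text
time_s: 21.75
tool_pos: [0.4813, -0.2208, 0.0295]
orientation: [-0.0, 0.707, 0.707, -0.002]
contact_force: [-6.6, -1.1, 6.7]
opening: 0.052
finger_force: 21.7
```

apply_moves(commands=[{"tx":1.2,"ty":0,"tz":0,"wx":0,"wy":0,"wz":0,"hand":0},{"tx":1.2,"ty":0,"tz":0,"wx":0,"wy":0,"wz":0,"hand":0},{"tx":1.2,"ty":0,"tz":0,"wx":0,"wy":0,"wz":0,"hand":0},{"tx":1,"ty":0,"tz":0,"wx":0,"wy":0,"wz":0,"hand":0},{"tx":0,"ty":0,"tz":0,"wx":0,"wy":0,"wz":0,"hand":0}])

```text
time_s: 22.25
tool_pos: [0.5296, -0.2208, 0.0295]
orientation: [0.001, 0.707, 0.707, 0.0]
contact_force: [0.6, -0.1, 3.6]
opening: 0.052
finger_force: 21.6
```

apply_moves(commands=[{"tx":0.6,"ty":0,"tz":0,"wx":0,"wy":0,"wz":0,"hand":0},{"tx":0.5,"ty":0,"tz":0,"wx":0,"wy":0,"wz":0,"hand":0},{"tx":0.2,"ty":0,"tz":0,"wx":0,"wy":0,"wz":0,"hand":0},{"tx":0.1,"ty":0,"tz":0,"wx":0,"wy":0,"wz":0,"hand":0},{"tx":0,"ty":0,"tz":0,"wx":0,"wy":0,"wz":0,"hand":0}])

```text
time_s: 22.75
tool_pos: [0.5404, -0.2206, 0.0295]
orientation: [-0.001, 0.707, 0.707, -0.002]
contact_force: [-5.4, 0.2, 8.6]
opening: 0.052
finger_force: 22.0
```

apply_moves(commands=[{"tx":0.2,"ty":0,"tz":0,"wx":0,"wy":0,"wz":0,"hand":0},{"tx":0,"ty":0,"tz":0,"wx":0,"wy":0,"wz":0,"hand":0}])

```text
time_s: 22.95
tool_pos: [0.5425, -0.2207, 0.0295]
orientation: [-0.0, 0.707, 0.707, -0.001]
contact_force: [-5.4, 1.1, 7.4]
opening: 0.052
finger_force: 21.9
```

apply_moves(commands=[{"tx":0.2,"ty":0,"tz":0,"wx":0,"wy":0,"wz":0,"hand":0},{"tx":0,"ty":0,"tz":0,"wx":0,"wy":0,"wz":0,"hand":0}])

```text
time_s: 23.15
tool_pos: [0.5439, -0.2206, 0.0295]
orientation: [-0.001, 0.707, 0.707, -0.002]
contact_force: [-7.1, 0.4, 8.7]
opening: 0.0519
finger_force: 22.1
```

apply_moves(commands=[{"tx":0.2,"ty":0,"tz":0,"wx":0,"wy":0,"wz":0,"hand":0},{"tx":0,"ty":0,"tz":0,"wx":0,"wy":0,"wz":0,"hand":0}])

```text
time_s: 23.35
tool_pos: [0.544, -0.2206, 0.0296]
orientation: [-0.002, 0.708, 0.707, -0.003]
contact_force: [-10.8, 0.6, 12.6]
opening: 0.0522
finger_force: 22.5
```

apply_moves(commands=[{"tx":0,"ty":0,"tz":0,"wx":0,"wy":0,"wz":0,"hand":0.5},{"tx":0,"ty":0,"tz":0,"wx":0,"wy":0,"wz":0,"hand":0.5},{"tx":0,"ty":0,"tz":0,"wx":0,"wy":0,"wz":0,"hand":0.6},{"tx":0,"ty":0,"tz":2,"wx":0,"wy":0,"wz":0,"hand":0.6},{"tx":0,"ty":0,"tz":3,"wx":0,"wy":0,"wz":0,"hand":1}])

```text
time_s: 23.85
tool_pos: [0.546, -0.2187, 0.0755]
orientation: [-0.003, 0.707, 0.707, -0.001]
contact_force: [-0.2, -0.2, -0.2]
opening: 0.0807
finger_force: 0.0
```

apply_moves(commands=[{"tx":0,"ty":0,"tz":4,"wx":0,"wy":0,"wz":0,"hand":1},{"tx":-2.7,"ty":-2.6,"tz":0,"wx":0,"wy":0,"wz":0,"hand":1},{"tx":-2.7,"ty":-2.6,"tz":0,"wx":0,"wy":0,"wz":0,"hand":1},{"tx":-2.7,"ty":-2.6,"tz":0,"wx":0,"wy":0,"wz":0,"hand":1},{"tx":0,"ty":0,"tz":0,"wx":0,"wy":0,"wz":0,"hand":1}])

```text
time_s: 24.35
tool_pos: [0.4645, -0.3007, 0.1182]
orientation: [0.0, 0.709, 0.705, -0.001]
contact_force: [-0.1, 0.3, 0.7]
opening: 0.0855
finger_force: 0.0
```

apply_moves(commands=[{"tx":0,"ty":0,"tz":0,"wx":0,"wy":0,"wz":0,"hand":1}])

```text
time_s: 24.45
tool_pos: [0.4668, -0.2984, 0.1181]
orientation: [-0.0, 0.708, 0.706, 0.0]
contact_force: [0.2, 1.4, 0.2]
opening: 0.0853
finger_force: 0.0
```

```bash
python3 -c "
from h import *
report('6')"
```

```text
24.45 [ 0.4668 -0.2984  0.1181] [-0.000e+00  7.077e-01  7.065e-01  4.000e-04]
top
[271.8, 226.8] 272 [0.5426, 0.0677, 0.0464] [0.5421, 0.0669] 0.025
[298.1, 227.3] 302 [0.5415, -0.0044, 0.0501] [0.541, -0.0046] 0.0265
[325.0, 227.0] 272 [0.544, -0.0762, 0.0466] [0.5443, -0.0766] 0.0247
[351.6, 227.0] 269 [0.5445, -0.1488, 0.0465] [0.5446, -0.1488] 0.0252
[378.4, 227.5] 314 [0.5437, -0.221, 0.0498] [0.5443, -0.2213] 0.0266
scene
[324.1, 266.0] 209 [0.5397, -0.0828, 0.0446] [0.5419, -0.0811] 0.0268
[340.7, 277.4] 150 [0.5348, -0.1489, 0.0442] [0.5436, -0.1545] 0.026
[366.9, 287.9] 202 [0.5451, -0.2333, 0.0482] [0.5428, -0.2235] 0.0294
[367.7, 314.3] 401 [0.4641, -0.3043, 0.0518] [0.4643, -0.3014] 0.028
```

apply_moves(commands=[{"tx":0,"ty":0,"tz":-2.4,"wx":0,"wy":0,"wz":0,"hand":1},{"tx":0,"ty":0,"tz":-2.4,"wx":0,"wy":0,"wz":0,"hand":1},{"tx":0,"ty":0,"tz":-2.2,"wx":0,"wy":0,"wz":0,"hand":1},{"tx":0,"ty":0,"tz":-1.9,"wx":0,"wy":0,"wz":0,"hand":1},{"tx":0,"ty":0,"tz":0,"wx":0,"wy":0,"wz":0,"hand":0.4}])

```text
time_s: 25.05
tool_pos: [0.4656, -0.295, 0.0256]
orientation: [-0.004, 0.706, 0.708, -0.0]
contact_force: [-0.1, 1.2, -1.1]
opening: 0.0734
finger_force: 0.0
```

apply_moves(commands=[{"tx":0,"ty":0,"tz":0,"wx":0,"wy":0,"wz":0,"hand":0.4},{"tx":0,"ty":0,"tz":0,"wx":0,"wy":0,"wz":0,"hand":0},{"tx":0,"ty":0,"tz":0,"wx":0,"wy":0,"wz":0,"hand":0},{"tx":0,"ty":0,"tz":0,"wx":0,"wy":0,"wz":0,"hand":0},{"tx":0,"ty":0,"tz":0,"wx":0,"wy":0,"wz":0,"hand":0}])

```text
time_s: 25.55
tool_pos: [0.4679, -0.2986, 0.0306]
orientation: [0.001, 0.707, 0.707, 0.0]
contact_force: [0.3, 0.4, 2.5]
opening: 0.0511
finger_force: 21.2
```

apply_moves(commands=[{"tx":1,"ty":0.2,"tz":0,"wx":0,"wy":0,"wz":0,"hand":0},{"tx":1.2,"ty":0.2,"tz":0,"wx":0,"wy":0,"wz":0,"hand":0},{"tx":1.2,"ty":0.2,"tz":0,"wx":0,"wy":0,"wz":0,"hand":0},{"tx":1.2,"ty":0,"tz":0,"wx":0,"wy":0,"wz":0,"hand":0},{"tx":1.2,"ty":0,"tz":0,"wx":0,"wy":0,"wz":0,"hand":0}])

```text
time_s: 26.05
tool_pos: [0.5246, -0.2927, 0.0306]
orientation: [-0.0, 0.707, 0.707, -0.001]
contact_force: [-5.6, -0.0, 8.0]
opening: 0.0506
finger_force: 21.6
```

apply_moves(commands=[{"tx":0.8,"ty":0,"tz":0,"wx":0,"wy":0,"wz":0,"hand":0},{"tx":0,"ty":0,"tz":0,"wx":0,"wy":0,"wz":0,"hand":0}])

```text
time_s: 26.25
tool_pos: [0.5343, -0.2927, 0.0305]
orientation: [0.001, 0.707, 0.707, -0.0]
contact_force: [-0.1, -0.1, 4.4]
opening: 0.0508
finger_force: 21.5
```

apply_moves(commands=[{"tx":0.6,"ty":0,"tz":0,"wx":0,"wy":0,"wz":0,"hand":0},{"tx":0.3,"ty":0,"tz":0,"wx":0,"wy":0,"wz":0,"hand":0},{"tx":0.2,"ty":0,"tz":0,"wx":0,"wy":0,"wz":0,"hand":0},{"tx":0,"ty":0,"tz":0,"wx":0,"wy":0,"wz":0,"hand":0}])

```text
time_s: 26.65
tool_pos: [0.543, -0.2927, 0.0306]
orientation: [-0.0, 0.707, 0.707, -0.001]
contact_force: [-5.7, 0.1, 7.6]
opening: 0.0507
finger_force: 21.8
```

apply_moves(commands=[{"tx":0.2,"ty":0,"tz":0,"wx":0,"wy":0,"wz":0,"hand":0},{"tx":0,"ty":0,"tz":0,"wx":0,"wy":0,"wz":0,"hand":0}])

```text
time_s: 26.85
tool_pos: [0.5449, -0.2927, 0.0306]
orientation: [-0.0, 0.707, 0.707, -0.001]
contact_force: [-5.1, 0.1, 8.3]
opening: 0.051
finger_force: 21.8
```

apply_moves(commands=[{"tx":0.2,"ty":0,"tz":0,"wx":0,"wy":0,"wz":0,"hand":0},{"tx":0,"ty":0,"tz":0,"wx":0,"wy":0,"wz":0,"hand":0}])

```text
time_s: 27.05
tool_pos: [0.5454, -0.2927, 0.0306]
orientation: [-0.001, 0.708, 0.707, -0.003]
contact_force: [-9.0, 0.5, 9.7]
opening: 0.051
finger_force: 22.0
```

apply_moves(commands=[{"tx":0.2,"ty":0,"tz":0,"wx":0,"wy":0,"wz":0,"hand":0},{"tx":0,"ty":0,"tz":0,"wx":0,"wy":0,"wz":0,"hand":0}])

```text
time_s: 27.25
tool_pos: [0.5456, -0.2927, 0.0307]
orientation: [-0.003, 0.708, 0.706, -0.004]
contact_force: [-13.6, 0.9, 13.4]
opening: 0.0509
finger_force: 22.4
```

Row complete. Releasing, rising, and travelling towards the canister with a stop to check.

apply_moves(commands=[{"tx":0,"ty":0,"tz":0,"wx":0,"wy":0,"wz":0,"hand":0.5},{"tx":0,"ty":0,"tz":0,"wx":0,"wy":0,"wz":0,"hand":0.5},{"tx":0,"ty":0,"tz":0,"wx":0,"wy":0,"wz":0,"hand":0.6},{"tx":0,"ty":0,"tz":2,"wx":0,"wy":0,"wz":0,"hand":0.6},{"tx":0,"ty":0,"tz":3,"wx":0,"wy":0,"wz":0,"hand":1}])

```text
time_s: 27.75
tool_pos: [0.5483, -0.2904, 0.0762]
orientation: [-0.003, 0.707, 0.707, -0.0]
contact_force: [-0.5, 0.1, 0.3]
opening: 0.0807
finger_force: 0.0
```

apply_moves(commands=[{"tx":0,"ty":0,"tz":4,"wx":0,"wy":0,"wz":0,"hand":1},{"tx":-1,"ty":1,"tz":4,"wx":0,"wy":0,"wz":0,"hand":1},{"tx":-1,"ty":2,"tz":4,"wx":0,"wy":0,"wz":0,"hand":1},{"tx":-1,"ty":2,"tz":4,"wx":0,"wy":0,"wz":0,"hand":1},{"tx":-1,"ty":3,"tz":3,"wx":0,"wy":0,"wz":0,"hand":1}])

```text
time_s: 28.25
tool_pos: [0.5104, -0.2123, 0.2718]
orientation: [0.002, 0.708, 0.707, 0.001]
contact_force: [0.7, 1.3, 0.4]
opening: 0.085
finger_force: 0.0
```

apply_moves(commands=[{"tx":-0.6,"ty":4,"tz":1,"wx":0,"wy":0,"wz":0,"hand":1},{"tx":-0.5,"ty":4,"tz":0,"wx":0,"wy":0,"wz":0,"hand":1},{"tx":0,"ty":4,"tz":0,"wx":0,"wy":0,"wz":-0.03,"hand":1},{"tx":0,"ty":4,"tz":0,"wx":0,"wy":0,"wz":-0.06,"hand":1},{"tx":0,"ty":4,"tz":0,"wx":0,"wy":0,"wz":-0.06,"hand":1}])

```text
time_s: 28.75
tool_pos: [0.4991, -0.0102, 0.2792]
orientation: [0.0, 0.759, 0.651, 0.0]
contact_force: [0.3, -0.6, 0.4]
opening: 0.085
finger_force: 0.0
```

apply_moves(commands=[{"tx":0,"ty":4,"tz":0,"wx":0,"wy":0,"wz":-0.06,"hand":1},{"tx":0,"ty":4,"tz":0,"wx":0,"wy":0,"wz":-0.06,"hand":1},{"tx":0,"ty":4,"tz":0,"wx":0,"wy":0,"wz":-0.06,"hand":1},{"tx":0,"ty":4,"tz":0,"wx":0,"wy":0,"wz":0,"hand":1},{"tx":0,"ty":0,"tz":0,"wx":0,"wy":0,"wz":0,"hand":1}])

```text
time_s: 29.25
tool_pos: [0.4985, 0.1526, 0.2787]
orientation: [-0.001, 0.812, 0.584, 0.001]
contact_force: [0.4, -0.9, -0.1]
opening: 0.0854
finger_force: 0.0
```

apply_moves(commands=[{"tx":0,"ty":0,"tz":0,"wx":0,"wy":0,"wz":0,"hand":1},{"tx":0,"ty":0,"tz":0,"wx":0,"wy":0,"wz":0,"hand":1}])

```text
time_s: 29.45
tool_pos: [0.4991, 0.1474, 0.2791]
orientation: [0.0, 0.814, 0.581, -0.0]
contact_force: [0.2, -0.4, 0.9]
opening: 0.0857
finger_force: 0.0
```

```bash
cat >> h.py <<'E'
def can(hz=(.175,.215),lz=(.125,.16)):
    for n in("top","scene"):
        s=snapshot(n); P=cloud(s)
        for lo,hi in(hz,lz):
            m=(P[...,2]>lo)&(P[...,2]<hi)&(P[...,0]>.4)&(P[...,0]<.6)&(P[...,1]>.07)&(P[...,1]<.45); q=P[m]
            x=np.ascontiguousarray(q[:,:2].astype(np.float32))
            if len(q)>5: print(n,lo,len(q),q.mean(0).round(4),np.percentile(q[:,2],[10,50,90]).round(4),cv2.minAreaRect(x),cv2.minEnclosingCircle(x))
        cv2.imwrite(f"pics/{n}_can.png",s["pixels"][:,:,::-1])
E
python3 -c "
from h import *
report('7'); can()
a=np.hstack([cv2.resize(cv2.imread('pics/top_can.png')[190:310,130:430],(790,316))]); b=cv2.resize(cv2.imread('pics/scene_can.png')[150:330,170:560],(790,280))
cv2.imwrite('pics/v7.png',np.vstack([a,b[:280]]))
"
```

```text
29.45 [0.4991 0.1474 0.2791] [ 1.000e-04  8.138e-01  5.812e-01 -2.000e-04]
top
[271.8, 226.8] 272 [0.5423, 0.0676, 0.0465] [0.5419, 0.0674] 0.0251
[298.2, 227.4] 304 [0.5417, -0.0039, 0.0506] [0.541, -0.0046] 0.0262
[325.0, 226.9] 270 [0.5436, -0.0771, 0.0467] [0.5436, -0.0766] 0.0248
[351.6, 227.0] 268 [0.545, -0.1488, 0.0463] [0.5447, -0.1488] 0.025
[378.3, 227.5] 312 [0.5438, -0.2205, 0.0501] [0.5442, -0.2209] 0.0271
[405.3, 227.3] 299 [0.5445, -0.2931, 0.0518] [0.545, -0.2935] 0.0265
scene
[324.1, 266.0] 207 [0.5397, -0.0825, 0.0445] [0.5409, -0.0798] 0.0267
[343.5, 276.8] 227 [0.5403, -0.1557, 0.0443] [0.5424, -0.1538] 0.0265
[363.7, 287.6] 308 [0.5402, -0.227, 0.0481] [0.5428, -0.2252] 0.0285
[386.7, 299.4] 358 [0.5424, -0.2993, 0.052] [0.5458, -0.2989] 0.0277
top 0.175 172 [0.4935 0.3462 0.1996] [0.1937 0.1999 0.2049] ((0.49421796202659607, 0.3475956916809082), (0.07451513409614563, 0.013943475671112537), 70.94944763183594) ((0.49411648511886597, 0.34763067960739136), 0.037360504269599915)
top 0.125 450 [0.4905 0.3516 0.1408] [0.1357 0.1411 0.1452] ((0.49205660820007324, 0.3540443181991577), (0.07403463870286942, 0.06500381976366043), 31.465087890625) ((0.4947183430194855, 0.34949827194213867), 0.0380416065454483)
scene 0.175 64 [0.4886 0.3364 0.1962] [0.1848 0.198  0.2028] ((0.4927586019039154, 0.3433944284915924), (0.07898392528295517, 0.012623901478946209), 70.37776184082031) ((0.491705983877182, 0.34376972913742065), 0.03959353268146515)
scene 0.125 236 [0.4859 0.3348 0.1382] [0.1292 0.1396 0.1426] ((0.4910888075828552, 0.3425649404525757), (0.06986647844314575, 0.06948557496070862), 32.9495964050293) ((0.49276161193847656, 0.34445953369140625), 0.04078823700547218)
```

View pics/v7.png

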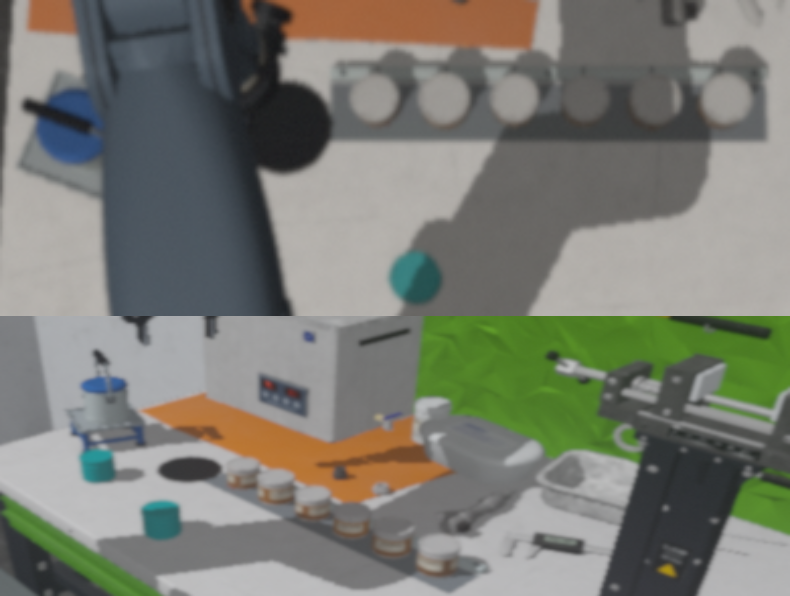

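The row stands evenly on all six rings with matching positions, the mat is clear at (190,468) in the lower panel, and the canister is undisturbed. Handle centre is at about (0.4935,0.3465). Going above it.

apply_moves(commands=[{"tx":-0.1,"ty":4,"tz":0,"wx":0,"wy":0,"wz":0,"hand":1},{"tx":-0.1,"ty":4,"tz":0,"wx":0,"wy":0,"wz":0,"hand":1},{"tx":-0.1,"ty":4,"tz":0,"wx":0,"wy":0,"wz":0,"hand":1},{"tx":-0.1,"ty":4,"tz":0,"wx":0,"wy":0,"wz":0,"hand":1},{"tx":-0.1,"ty":3.9,"tz":0,"wx":0,"wy":0,"wz":0,"hand":1}])

```text
time_s: 30.15
tool_pos: [0.4943, 0.3477, 0.2794]
orientation: [0.0, 0.814, 0.581, 0.0]
contact_force: [1.2, -1.1, 0.1]
opening: 0.0853
finger_force: 0.0
```

apply_moves(commands=[{"tx":0,"ty":0,"tz":0,"wx":0,"wy":0,"wz":0,"hand":1},{"tx":0,"ty":0,"tz":0,"wx":0,"wy":0,"wz":0,"hand":1},{"tx":0,"ty":0,"tz":-2,"wx":0,"wy":0,"wz":0,"hand":1},{"tx":0,"ty":0,"tz":0,"wx":0,"wy":0,"wz":0,"hand":1},{"tx":0,"ty":0,"tz":0,"wx":0,"wy":0,"wz":0,"hand":1}])

```text
time_s: 30.65
tool_pos: [0.494, 0.3454, 0.2592]
orientation: [0.0, 0.814, 0.581, -0.001]
contact_force: [0.9, 0.3, 0.6]
opening: 0.0855
finger_force: 0.0
```

```bash
python3 -c "
from h import *
s=snapshot('scene'); cv2.imwrite('pics/v8.png',cv2.resize(s['pixels'][130:260,150:320,::-1],None,fx=4.5,fy=4.5,interpolation=cv2.INTER_CUBIC))
st=monitor.get_state();print(st['tool_pos'],st['qpos'])"
```

```text
[0.49434136 0.34574478 0.26001367] [ 4.99273396e-01  2.63748537e-01  3.76278373e-01  1.68301469e+00
 -1.46700228e-04  2.40181834e+00]
```

View pics/v8.png

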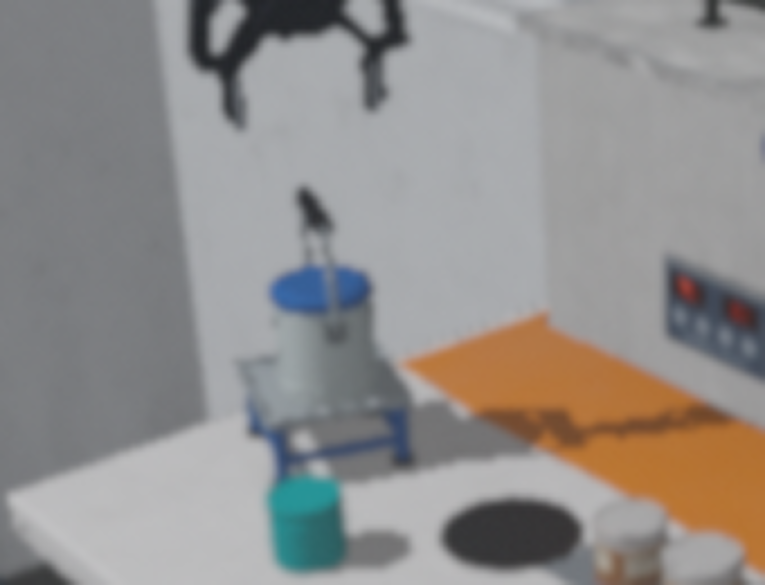

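Open jaws straddle the handle bar, which sits centrally below them. Descending and gripping.

apply_moves(commands=[{"tx":0,"ty":0.1,"tz":-2,"wx":0,"wy":0,"wz":0,"hand":1},{"tx":0,"ty":0,"tz":-2,"wx":0,"wy":0,"wz":0,"hand":1},{"tx":0,"ty":0,"tz":-2,"wx":0,"wy":0,"wz":0,"hand":1},{"tx":0,"ty":0,"tz":-1.5,"wx":0,"wy":0,"wz":0,"hand":1},{"tx":0,"ty":0,"tz":0,"wx":0,"wy":0,"wz":0,"hand":1}])

```text
time_s: 31.2
tool_pos: [0.4932, 0.3468, 0.1826]
orientation: [-0.0, 0.814, 0.581, -0.002]
contact_force: [-0.9, 0.3, -0.6]
opening: 0.0856
finger_force: 0.0
```

apply_moves(commands=[{"tx":0,"ty":0,"tz":0,"wx":0,"wy":0,"wz":0,"hand":0},{"tx":0,"ty":0,"tz":0,"wx":0,"wy":0,"wz":0,"hand":0},{"tx":0,"ty":0,"tz":0,"wx":0,"wy":0,"wz":0,"hand":-0.5},{"tx":0,"ty":0,"tz":0,"wx":0,"wy":0,"wz":0,"hand":-0.6},{"tx":0,"ty":0,"tz":0,"wx":0,"wy":0,"wz":0,"hand":-0.8}], grip_force=30)

```text
time_s: 31.7
tool_pos: [0.4942, 0.3481, 0.185]
orientation: [-0.0, 0.814, 0.581, 0.0]
contact_force: [-2.9, -0.5, 3.2]
opening: 0.0136
finger_force: 31.1
```

apply_moves(commands=[{"tx":0,"ty":0,"tz":0,"wx":0,"wy":0,"wz":0,"hand":-1},{"tx":0,"ty":0,"tz":0,"wx":0,"wy":0,"wz":0,"hand":-1},{"tx":0,"ty":0,"tz":0,"wx":0,"wy":0,"wz":0,"hand":-1}], grip_force=60)

```text
time_s: 32.0
tool_pos: [0.4942, 0.3482, 0.1851]
orientation: [-0.0, 0.814, 0.581, 0.001]
contact_force: [-0.8, 0.3, 3.5]
opening: 0.013
finger_force: 60.3
```

Gripped. Lift straight up, then carry over the mat.

apply_moves(commands=[{"tx":0,"ty":0,"tz":0.5,"wx":0,"wy":0,"wz":0,"hand":-1},{"tx":0,"ty":0,"tz":0.8,"wx":0,"wy":0,"wz":0,"hand":-1},{"tx":0,"ty":0,"tz":1,"wx":0,"wy":0,"wz":0,"hand":-1},{"tx":0,"ty":0,"tz":1,"wx":0,"wy":0,"wz":0,"hand":-1},{"tx":0,"ty":0,"tz":1,"wx":0,"wy":0,"wz":0,"hand":-1}])

```text
time_s: 32.5
tool_pos: [0.4941, 0.3479, 0.2283]
orientation: [0.0, 0.814, 0.581, 0.0]
contact_force: [-0.6, -0.2, -2.9]
opening: 0.013
finger_force: 59.4
```

apply_moves(commands=[{"tx":0.1,"ty":-0.8,"tz":0,"wx":0,"wy":0,"wz":0,"hand":-1},{"tx":0.2,"ty":-1.5,"tz":0,"wx":0,"wy":0,"wz":0,"hand":-1},{"tx":0.2,"ty":-2,"tz":0,"wx":0,"wy":0,"wz":0,"hand":-1},{"tx":0.2,"ty":-2,"tz":0,"wx":0,"wy":0,"wz":0,"hand":-1},{"tx":0.3,"ty":-2,"tz":0,"wx":0,"wy":0,"wz":0,"hand":-1}])

```text
time_s: 33.0
tool_pos: [0.5036, 0.2628, 0.2266]
orientation: [0.0, 0.814, 0.581, -0.001]
contact_force: [-0.2, -0.0, -1.9]
opening: 0.0133
finger_force: 59.5
```

apply_moves(commands=[{"tx":0.3,"ty":-2,"tz":0,"wx":0,"wy":0,"wz":0,"hand":-1},{"tx":0.2,"ty":-2,"tz":0,"wx":0,"wy":0,"wz":0,"hand":-1},{"tx":0.2,"ty":-2,"tz":0,"wx":0,"wy":0,"wz":0,"hand":-1},{"tx":0.2,"ty":-2,"tz":0,"wx":0,"wy":0,"wz":0,"hand":-1},{"tx":0.2,"ty":-1.5,"tz":0,"wx":0,"wy":0,"wz":0,"hand":-1}])

```text
time_s: 33.5
tool_pos: [0.5146, 0.1675, 0.2267]
orientation: [0.0, 0.814, 0.581, -0.001]
contact_force: [1.0, 0.6, -3.0]
opening: 0.013
finger_force: 59.5
```

apply_moves(commands=[{"tx":0,"ty":-0.5,"tz":0,"wx":0,"wy":0,"wz":0,"hand":-1},{"tx":0,"ty":0,"tz":0,"wx":0,"wy":0,"wz":0,"hand":-1},{"tx":0,"ty":0,"tz":0,"wx":0,"wy":0,"wz":0,"hand":-1}])

```text
time_s: 33.8
tool_pos: [0.5149, 0.1653, 0.2272]
orientation: [-0.0, 0.814, 0.581, 0.0]
contact_force: [-1.5, -0.1, -3.7]
opening: 0.0126
finger_force: 59.5
```

```bash
python3 -c "
from h import *
can((.21,.26),(.17,.2))
a=cv2.imread('pics/top_can.png')[200:275,200:300];b=cv2.imread('pics/scene_can.png')[180:280,190:330]
cv2.imwrite('pics/v9.png',np.hstack([cv2.resize(a,(390,292)),cv2.resize(b,(409,292))]))
st=monitor.get_state();print(st['tool_pos'],st['orientation'],st['contact_force'])"
```

```text
top 0.21 81 [0.5051 0.1466 0.2391] [0.2273 0.2415 0.2467] ((0.5063430666923523, 0.15241460502147675), (0.019576629623770714, 0.0438506081700325), 10.691194534301758) ((0.4994850754737854, 0.15111985802650452), 0.02207063138484955)
top 0.17 308 [0.5063 0.153  0.1826] [0.1776 0.1826 0.187 ] ((0.5069931149482727, 0.15074482560157776), (0.047806914895772934, 0.07328975200653076), 63.46709442138672) ((0.5136106610298157, 0.16229817271232605), 0.03752114996314049)
scene 0.21 196 [0.507  0.1528 0.2399] [0.2253 0.2419 0.254 ] ((0.5123927593231201, 0.15427473187446594), (0.0404113307595253, 0.053425636142492294), 11.23595905303955) ((0.5106841325759888, 0.15393531322479248), 0.032572779804468155)
scene 0.17 281 [0.5063 0.1552 0.1813] [0.1748 0.1823 0.1847] ((0.5093006491661072, 0.16092106699943542), (0.07202833890914917, 0.07462713867425919), 20.21468162536621) ((0.5132002830505371, 0.16407759487628937), 0.044186435639858246)
[0.51487107 0.16567283 0.22728836] [-1.92091294e-04  8.13325330e-01  5.81809127e-01  9.72817943e-05] [ 0.81895374 -0.31652744 -3.3724728 ]
```

View pics/v9.png

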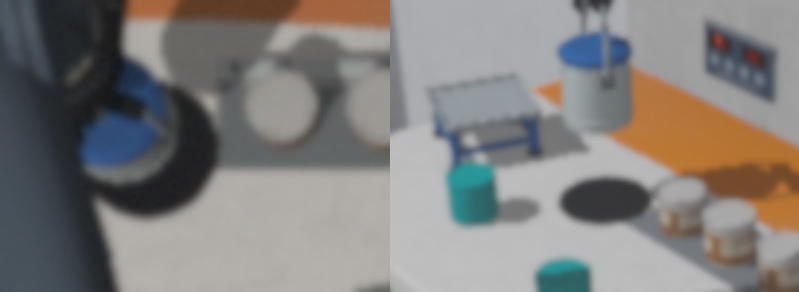

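The left panel shows the canister over the mat, and the right panel shows it hanging upright above the mat ellipse at (606,199). Lowering.

apply_moves(commands=[{"tx":0,"ty":0,"tz":-1.5,"wx":0,"wy":0,"wz":0,"hand":-1},{"tx":0,"ty":0,"tz":-2,"wx":0,"wy":0,"wz":0,"hand":-1},{"tx":0,"ty":0,"tz":-2,"wx":0,"wy":0,"wz":0,"hand":-1},{"tx":0,"ty":0,"tz":-1.5,"wx":0,"wy":0,"wz":0,"hand":-1},{"tx":0,"ty":0,"tz":-1,"wx":0,"wy":0,"wz":0,"hand":-1}])

```text
time_s: 34.4
tool_pos: [0.5142, 0.1654, 0.1457]
orientation: [-0.0, 0.813, 0.582, -0.001]
contact_force: [-0.1, -0.4, -3.4]
opening: 0.0129
finger_force: 59.4
```

apply_moves(commands=[{"tx":0,"ty":0,"tz":-0.5,"wx":0,"wy":0,"wz":0,"hand":-1},{"tx":0,"ty":0,"tz":-0.3,"wx":0,"wy":0,"wz":0,"hand":-1},{"tx":0,"ty":0,"tz":0,"wx":0,"wy":0,"wz":0,"hand":-1}])

```text
time_s: 34.7
tool_pos: [0.5152, 0.165, 0.1396]
orientation: [0.0, 0.814, 0.581, 0.0]
contact_force: [-0.9, -0.3, -2.6]
opening: 0.0134
finger_force: 59.4
```

apply_moves(commands=[{"tx":0,"ty":0,"tz":-0.3,"wx":0,"wy":0,"wz":0,"hand":-1},{"tx":0,"ty":0,"tz":0,"wx":0,"wy":0,"wz":0,"hand":-1}])

```text
time_s: 34.9
tool_pos: [0.5153, 0.1649, 0.1367]
orientation: [0.0, 0.814, 0.581, 0.0]
contact_force: [0.4, -0.2, -2.9]
opening: 0.0133
finger_force: 59.4
```

apply_moves(commands=[{"tx":0,"ty":0,"tz":-0.2,"wx":0,"wy":0,"wz":0,"hand":-1},{"tx":0,"ty":0,"tz":0,"wx":0,"wy":0,"wz":0,"hand":-1}])

```text
time_s: 35.1
tool_pos: [0.515, 0.1649, 0.1343]
orientation: [-0.0, 0.814, 0.581, 0.0]
contact_force: [0.3, 0.9, -3.2]
opening: 0.0128
finger_force: 59.4
```

apply_moves(commands=[{"tx":0,"ty":0,"tz":-0.1,"wx":0,"wy":0,"wz":0,"hand":-1},{"tx":0,"ty":0,"tz":0,"wx":0,"wy":0,"wz":0,"hand":-1}])

```text
time_s: 35.3
tool_pos: [0.5149, 0.1649, 0.1332]
orientation: [-0.0, 0.814, 0.581, -0.0]
contact_force: [-0.2, -0.6, -2.3]
opening: 0.0129
finger_force: 59.4
```

apply_moves(commands=[{"tx":0,"ty":0,"tz":-0.1,"wx":0,"wy":0,"wz":0,"hand":-1},{"tx":0,"ty":0,"tz":0,"wx":0,"wy":0,"wz":0,"hand":-1}])

```text
time_s: 35.5
tool_pos: [0.5151, 0.1649, 0.1332]
orientation: [0.0, 0.814, 0.581, 0.0]
contact_force: [-0.4, -1.5, 2.2]
opening: 0.0131
finger_force: 60.0
```

Contact with the mat (the force turned upward at the expected height). Releasing and backing off.

apply_moves(commands=[{"tx":0,"ty":0,"tz":0,"wx":0,"wy":0,"wz":0,"hand":-0.4},{"tx":0,"ty":0,"tz":0,"wx":0,"wy":0,"wz":0,"hand":0.3},{"tx":0,"ty":0,"tz":0,"wx":0,"wy":0,"wz":0,"hand":1},{"tx":0,"ty":0,"tz":0,"wx":0,"wy":0,"wz":0,"hand":1},{"tx":0,"ty":0,"tz":0,"wx":0,"wy":0,"wz":0,"hand":1}])

```text
time_s: 36.0
tool_pos: [0.5151, 0.1649, 0.1323]
orientation: [0.0, 0.814, 0.581, 0.0]
contact_force: [0.7, 0.6, -0.6]
opening: 0.0815
finger_force: 0.0
```

apply_moves(commands=[{"tx":0,"ty":0,"tz":1,"wx":0,"wy":0,"wz":0,"hand":1},{"tx":0,"ty":0,"tz":3,"wx":0,"wy":0,"wz":0,"hand":1},{"tx":0,"ty":0,"tz":4,"wx":0,"wy":0,"wz":0,"hand":1},{"tx":0,"ty":0,"tz":4,"wx":0,"wy":0,"wz":0,"hand":1},{"tx":0,"ty":0,"tz":3,"wx":0,"wy":0,"wz":0,"hand":1}])

```text
time_s: 36.5
tool_pos: [0.5154, 0.165, 0.2862]
orientation: [0.001, 0.814, 0.581, 0.002]
contact_force: [0.5, 0.2, 0.3]
opening: 0.0855
finger_force: 0.0
```

apply_moves(commands=[{"tx":-3,"ty":3,"tz":0,"wx":0,"wy":0,"wz":0,"hand":1},{"tx":-3,"ty":3,"tz":0,"wx":0,"wy":0,"wz":0,"hand":1},{"tx":-3,"ty":3,"tz":0,"wx":0,"wy":0,"wz":0,"hand":1},{"tx":-3,"ty":3,"tz":0,"wx":0,"wy":0,"wz":0,"hand":1},{"tx":-3,"ty":3,"tz":0,"wx":0,"wy":0,"wz":0,"hand":1}])

```text
time_s: 37.0
tool_pos: [0.3639, 0.3159, 0.2834]
orientation: [-0.0, 0.814, 0.581, 0.001]
contact_force: [1.0, 0.1, 0.6]
opening: 0.0856
finger_force: 0.0
```

apply_moves(commands=[{"tx":0,"ty":3,"tz":0,"wx":0,"wy":0,"wz":0,"hand":1},{"tx":0,"ty":3,"tz":0,"wx":0,"wy":0,"wz":0,"hand":1},{"tx":0,"ty":0,"tz":0,"wx":0,"wy":0,"wz":0,"hand":1},{"tx":0,"ty":0,"tz":0,"wx":0,"wy":0,"wz":0,"hand":1}])

```text
time_s: 37.4
tool_pos: [0.3648, 0.3751, 0.2827]
orientation: [0.0, 0.813, 0.582, -0.0]
contact_force: [-0.4, -0.2, -0.1]
opening: 0.0856
finger_force: 0.0
```

```bash
python3 -c "
from h import *
report('9'); can((.125,.16),(.07,.11))
a=cv2.imread('pics/top_can.png')[190:310,130:430];b=cv2.imread('pics/scene_can.png')[170:330,190:430]
cv2.imwrite('pics/v10.png',np.vstack([cv2.resize(a,(560,224),interpolation=cv2.INTER_CUBIC),cv2.resize(b,(560,373),interpolation=cv2.INTER_CUBIC)]))
s=dict(np.load('/tmp/scene_9.npz')); s0=dict(np.load('/tmp/scene0.npz'))
g=s0['pixels'].max(2)[225:262,235:292]; m=(g<55).astype(np.uint8); n,L,st,c=cv2.connectedComponentsWithStats(m); i=1+st[1:,4].argmax()
e=cv2.minAreaRect((np.argwhere(L==i)[:,::-1]+[235,225]).astype(np.float32)); x,y,w,h,_=st[i]
print('mat scene',st[i],ray(s0,[[235+x+(w-1)/2,225+y+(h-1)/2],c[i]+[235,225]],.003))"
```

```text
37.4 [0.3648 0.3751 0.2827] [ 2.000e-04  8.133e-01  5.819e-01 -1.000e-04]
top
[271.8, 226.8] 271 [0.5428, 0.0674, 0.0469] [0.5422, 0.0669] 0.0252
[298.3, 227.3] 298 [0.5408, -0.0044, 0.0502] [0.541, -0.0045] 0.0264
[324.9, 227.0] 274 [0.5435, -0.0767, 0.0469] [0.5441, -0.0763] 0.0251
[351.5, 227.0] 270 [0.5438, -0.1493, 0.0467] [0.5446, -0.1492] 0.025
[378.3, 227.5] 313 [0.5437, -0.2214, 0.0506] [0.5434, -0.2212] 0.0269
[405.5, 227.4] 290 [0.5452, -0.294, 0.0517] [0.5455, -0.2938] 0.0264
scene
[324.0, 266.2] 214 [0.5399, -0.0829, 0.0443] [0.5438, -0.0815] 0.0271
[343.5, 276.9] 230 [0.5408, -0.1552, 0.0443] [0.5432, -0.1538] 0.0258
[363.7, 287.7] 310 [0.54, -0.227, 0.0481] [0.5431, -0.2257] 0.0279
[386.6, 299.2] 349 [0.542, -0.2993, 0.0518] [0.5435, -0.2988] 0.0271
top 0.125 163 [0.5145 0.1651 0.148 ] [0.1431 0.1484 0.1527] ((0.5146364569664001, 0.16452652215957642), (0.07356870174407959, 0.01425919495522976), 70.73323822021484) ((0.5143855810165405, 0.16461420059204102), 0.0368843600153923)
top 0.07 497 [0.5124 0.1659 0.0882] [0.083  0.0885 0.0929] ((0.4943236708641052, 0.23619383573532104), (0.07469157874584198, 0.21772032976150513), 17.449434280395508) ((0.47991079092025757, 0.23170994222164154), 0.11116760224103928)
scene 0.125 88 [0.5085 0.1549 0.1438] [0.1355 0.1462 0.1494] ((0.5135872960090637, 0.16251885890960693), (0.07876364886760712, 0.01647121086716652), 72.31157684326172) ((0.5113447308540344, 0.16323399543762207), 0.039509404450654984)
scene 0.07 314 [0.506  0.1534 0.0862] [0.0768 0.0875 0.0907] ((0.5110383033752441, 0.16175809502601624), (0.07139314711093903, 0.07466891407966614), 27.264001846313477) ((0.5144806504249573, 0.16068169474601746), 0.04418826848268509)
mat scene [ 20  18  23  11 191] [[0.52074919 0.15470609 0.003     ]
 [0.523815   0.15427696 0.003     ]]
```

View pics/v10.png

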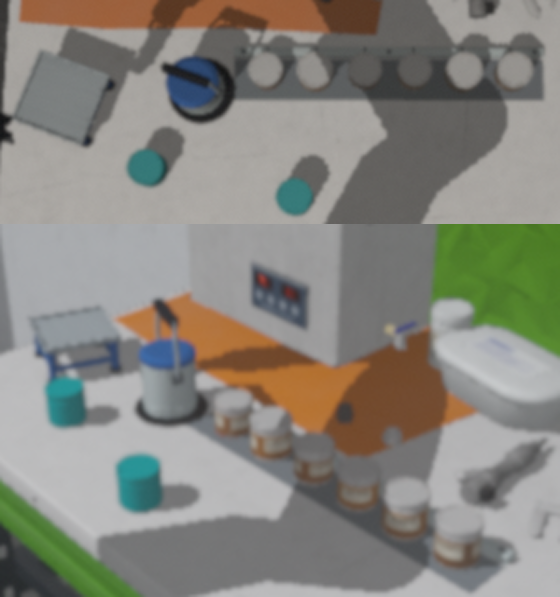

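The canister stands upright in the middle of the mat, and all six tins are on their rings against the bar. Handing in.

```bash
python3 -c "
from cell import order
print(order.close_job())"
```

```text
the job is handed in; nothing more can be done
None
```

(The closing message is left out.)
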